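# Load the film carriage and hold it at the cutting detent

### The arm

A 6-joint arm with a two-finger parallel gripper is mounted at the origin on the work surface. World frame = base frame: x ahead of the robot, y to its left, z up, the work surface at z = 0. Lengths are in mm, angles in rad, forces in N, time in s.
With the tool pointing down it reaches from about 350 to 875 mm from the base axis. Payload 4.2 kg.
Tool frame: the origin (TCP) lies midway between the tips of the shut fingers; the grasp point (between the pads) lies 19 mm behind it; z points along the fingers, y is the direction in which the jaws open and shut (so a half turn about z gives the same grasp; the last joint's range is limited). The gripper opens to 85 mm and grips with 20 to 120 N. Pads are 22 mm wide; open, the fingers measure 114 mm over their backs; the gripper's body (76 mm by 85 mm) begins 54 mm behind the grasp point. The pads swing forward as they close: fully open they stand 13 mm farther back than shut.
Start: joints at [-0.981, 0.385, 0.008, 0, -1.194, -0.259], TCP at [203.015, -591.087, 231.312] pointing down, gripper open.
Joint ranges: [-3.14, 3.14], [-1.21, 2.06], [-1.07, 1.41], [-3.16, 2.05], [-2.99, -0.16], [-3.1, 3.1]. Speed limits (rad/s): [2.79, 2.79, 3.14, 3.14, 3.14, 3.14].

### API

Orientations are given as a unit quaternion [x, y, z, w].
In Python, from bench import arm gives the robot as it stands.
- The arm moves only by the tool servo_tool, never from a script. Its argument "rows" is a list of rows, each an object of numbers: "fingers": the finger opening in cm, from 0 to 8.54; "x", "y", "z": the shift along the tool's x, y, z in cm; "turn": the turn about the tool's z in degrees. A call has 1 to 10 rows; each row shifts and turns the commanded pose from where the row before left it, along the tool's axes as they then stand; what a row does not reach is not made up. A row lasts 1/12 s, in which the tool goes at most 41.7 mm and 7.16 degrees, less where a joint would pass 70% of its speed; a pose out of reach is approached as far as the arm can. A call is refused whole if a number of a shift passes 4.17 or a number of a turn 7.16, either way. A call with a gripper value outside its range is refused whole. The fingers move at their own pace and stop on an object; the grip force is fixed at half the most. Time passes only in rows, so rows that do not move let the fingers close. It gives the time, the measured TCP pose, the force and the opening at its end, in the units of the state.
- arm.read_state(): the state, without advancing time (a new reading comes with each control period).
- arm.get_image(name): name is "side" or "top" or "wrist"; returns (picture, depth): 480x640x3 uint8, red, green, blue; 480x640 float32, mm along the optical axis (not along the pixel's ray), 0 where there is no reading.
- arm.camera_model(name): a dict with "fx", "fy", "cx", "cy" (pixels), "pose" (4x4, takes a point from camera to world coordinates). Camera axes: x right, y down, z forward; pixel columns grow to the right and rows downward; lengths in mm; the calibration is good to about 2 mm. A picture is of the moment at which its call begins: read the wrist's pose just before it. camera_model takes no time and is no camera call; for the wrist camera it gives the pose at the moment of the call.
- arm.job_done(): hands the job in, once; it reports no verdict.
The state is a dict: "clock": time; "joints": joint angles; "joint_vel": joint speeds; "joint_efforts": joint torques, N m; "position": TCP position; "ee_rot": TCP orientation; "contact_force": force on the tool from outside, world axes, zero at the start; "wrist_torque": the same for the moment, N m; "gripper_width": finger opening in mm.
Only numpy, scipy, OpenCV 4.12 (cv2) and the standard library are available. Lean on these libraries where they do the work, as an engineer would, in place of code of your own. Each camera call takes 0.05 s, during which the arm holds its last target.

### The job

Load the loose film carriage into the open end of the clamped film-cutting guide and slide it in under the rail lips until the spring ball clicks into the carriage's notch, which is when the fin stands level with the plunger. Keep hold of the fin: finish while gripping the carriage still at the notch, lying flat in the guide. Leave everything else on the counter where it is.

Things in the scene. Friction and masses are not known exactly. Their poses are not given: they have to be found in the camera images.
- carriage_grip (a point): middle of the film carriage's black upright fin, 38 above its underside. Carriage: loose dark metal plate 90 long (x) x 72 wide (y) x 10 thick, 0.2 kg; fin at its centre 12 thick (x) x 30 wide (y), its top 56 above the underside. Same after a half turn. Ramps at both ends lift the ball; a V notch 4 deep, 12 wide crosses the plate's side edges in line with the fin (x = 0).
- guide: wooden film-cutting guide on a plinth, fixed, 390 x 120, C-clamp 190 tall at its closed end. Origin on the counter under the channel's centre line; x = the way the carriage slides in, along the channel. Board top (the carriage lies on it) at z = 83. Open loading bed from x = -190 to -55, channel with lips from x = -55 to the end stop at 150, well past the notch.
- bed (a point): centre of the loading bed, on the board's top, 135 before the guide's origin (axes as the guide): set the carriage's centre down here, its length along x. Channel ahead: walls 76 apart (2 clearance each side), aluminium lips 12 above the board, lip tops at 16, 48 free between the lips for the fin; flared walls and turned-up lips (up to 25 above the board) begin 50 to 60 ahead of this point.
- plunger (a point): top of the spring plunger, a steel post 16 dia, 30 tall on the lip at the guide's y = -30, anywhere from x = 5 to 55 (axes as the guide). Its ball, below it, presses down on the plate's edge with 3 to 5 N: a bump when the fin is 42 to 36 before the plunger, then light drag, then it drops into the notch when fin and plunger have the same x, pulls to centre by 1 to 3 N and resists going on.
- spool: blue plastic film spool standing on end, 48 dia x 62 tall; origin at the centre of its underside; bystander
- hood: square smoked-glass viewfinder hood with a black rim, 70 x 70 x 58 tall; origin at the centre of its underside; bystander
- clip_a: steel film clip lying flat, 85 x 20 x 22; origin at the centre of its underside, x along its length; bystander
- clip_b: second, identical steel film clip; bystander
- lensboard: black square lens board with stepped bellows and a lens, 140 x 140 x 43 tall; origin at the centre of its underside; bystander
- loupe: black round loupe standing up, 48 dia x 54 tall; origin at the centre of its underside; bystander
- filmbox: plain cardboard film box, 135 x 108 x 30 tall; origin at the centre of its underside; bystander
Mind the look-alikes: they are no part of the job. What is shaped like the part that bears carriage_grip but orange is not meant.

How it is judged (in metres and radians):
On the way:
1. the carriage lies flat in the guide with its nose under the lips, still short of the notch (y of carriage_grip in the frame of guide between -0.006 and 0.006 m and z of carriage_grip in the frame of guide between 0.117 and 0.125 m and angle between the x axis of carriage_grip and the x axis of guide, either way round below 0.09 rad and angle between carriage_grip's own z axis and vertical below 0.07 rad and x of carriage_grip in the frame of guide between -0.095 and 0 m), for 0.1 s.
At the end, for the whole second after the job is handed in: The carriage lies flat in the channel (within 4 mm in height, 6 mm sideways, 5 degrees), the fin's centre within 2.5 mm of the plunger along the guide so that the ball is in the notch, at rest (under 10 mm/s), and the fingers still grip it with more than 2 N (y of carriage_grip in the frame of guide between -0.006 and 0.006 m and z of carriage_grip in the frame of guide between 0.117 and 0.125 m and angle between the x axis of carriage_grip and the x axis of guide, either way round below 0.09 rad and angle between carriage_grip's own z axis and vertical below 0.07 rad and x of carriage_grip in the frame of plunger between -0.0025 and 0.0025 m and linear speed of carriage below 0.01 m/s and contact force between the fingers and carriage above 2 N); the arm keeps its last pose, push and grip.
It fails at once if another thing on the counter is shifted by more than 20 mm (distance of any of spool, hood, clip_a, clip_b, lensboard, loupe, filmbox from where it was at the start of the episode above 0.02 m).
It also fails if it takes over 51 s, if anything falls off the work surface, if the arm or the gripper's body presses on something with over 40 N, if the wrist force passes 120 N, or if a joint passes its speed limit or range.

## Working session

There is one attempt and no reset: what is moved stays moved. The work goes in short steps, Python scripts to look and compute and a tool call to move; the robot and the scene stay as the last step left them, time stands still between calls to the robot, and variables do not carry over. Pictures are saved under pics/ and viewed, and the job is handed in when it is done.

Besides the shell and the picture viewer there is one more tool, called after "Emit:" as name(argument=value, ...), one argument or row to a line, values as JSON. servo_tool: Moves the arm, as the interface text tells. Its arguments: {"type":"object","properties":{"rows":{"type":"array","items":{"type":"object","properties":{"fingers":{"type":"number"},"x":{"type":"number"},"y":{"type":"number"},"z":{"type":"number"},"turn":{"type":"number"}}}}},"required":["rows"]}

```bash
ls; mkdir -p pics
python3 - <<'E'
from bench import arm
import cv2,numpy as np
s=arm.read_state();print(s)
for n in ("top","side"):
    im,d=arm.get_image(n);m=arm.camera_model(n)
    print(n,m, d.min(), d.max())
    cv2.imwrite(f"pics/{n}0.png",im[:,:,::-1]);np.save(f"pics/{n}0_d.npy",d);np.save(f"pics/{n}0_i.npy",im)
E
```

```text
pics
{'clock': 0.0, 'joints': array([-9.81402194e-01,  3.85603935e-01,  6.62592996e-03, -5.12665132e-04,
       -1.19398724e+00, -2.58580117e-01]), 'joint_vel': array([ 1.44796615e-03,  4.87727586e-05,  1.46788921e-04, -5.89988417e-04,
       -1.24472726e-03,  1.29394576e-03]), 'joint_efforts': array([-2.62035755e-04, -3.92285550e+01,  1.88397181e+01,  4.18632209e+00,
       -4.65781748e-03,  4.70092552e-07]), 'position': array([ 202.83095285, -590.55946214,  230.19098977]), 'ee_rot': array([-1.64560409e-01,  9.86366382e-01,  1.08644925e-03, -2.28991986e-04]), 'contact_force': array([-0.63272093,  0.81118968, -0.87496105]), 'wrist_torque': array([0.00749925, 0.01094318, 0.06154404]), 'gripper_width': 85.3304959163314}
top {'fx': 535.3468956185376, 'fy': 535.3468956185376, 'cx': 317.6064675630561, 'cy': 234.58218109178122, 'pose': array([[-2.34216895e-02, -9.90013390e-01,  1.39014068e-01,
         3.39783200e+02],
       [-9.99719283e-01,  2.36912361e-02,  2.84333507e-04,
        -2.20925612e+01],
       [-3.57490909e-03, -1.38968385e-01, -9.90290366e-01,
         1.32454346e+03],
       [ 0.00000000e+00,  0.00000000e+00,  0.00000000e+00,
         1.00000000e+00]])} 0.0 2262.5
side {'fx': 473.7224245913578, 'fy': 473.7224245913578, 'cx': 317.1347076274286, 'cy': 232.13512093035226, 'pose': array([[-9.84198841e-01, -8.01059123e-02,  1.57910367e-01,
         3.30021625e+02],
       [-1.76810960e-01,  4.92533937e-01, -8.52143301e-01,
         1.08215568e+03],
       [-9.51449832e-03, -8.66598733e-01, -4.98914934e-01,
         7.63231152e+02],
       [ 0.00000000e+00,  0.00000000e+00,  0.00000000e+00,
         1.00000000e+00]])} 0.0 3637.2336
```

View pics/top0.png

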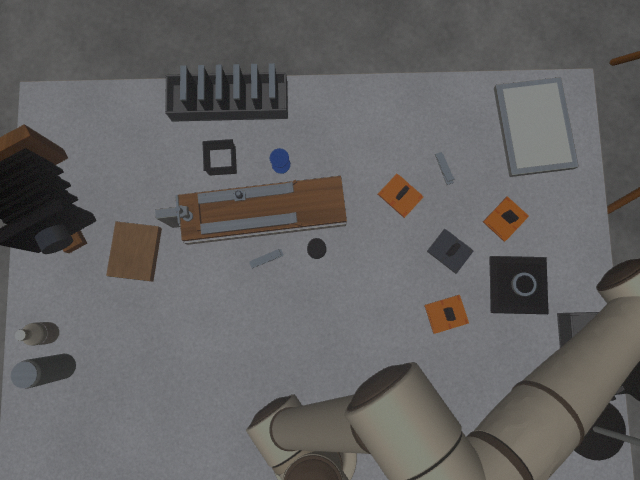

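View pics/side0.png

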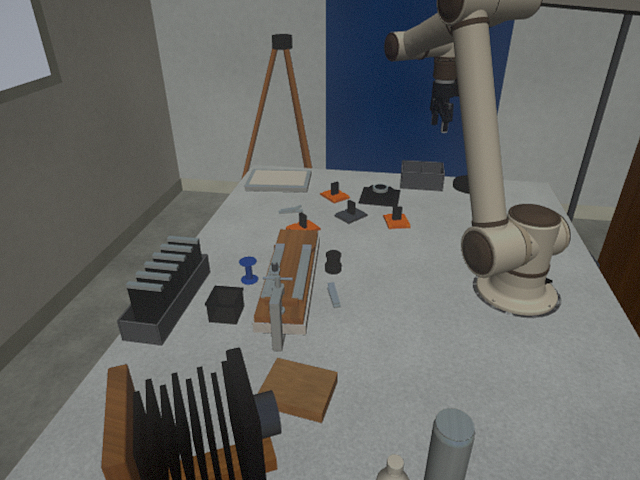

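Candidates in the top view, all plates with a fin: orange at (400,195), (506,218) and (446,314), and dark grey at (450,251). Only the dark one is the carriage, since the orange ones are excluded. I'll confirm it in an enlarged crop and look closely at the guide.

Run:
```python
import cv2,numpy as np
im=cv2.imread("pics/top0.png")
c=cv2.resize(im[222:282,420:500],None,fx=6,fy=6,interpolation=cv2.INTER_CUBIC);cv2.imwrite("pics/c1.png",cv2.convertScaleAbs(c,alpha=1.6))
c=cv2.resize(im[165:255,150:355],None,fx=3.9,fy=3.9,interpolation=cv2.INTER_CUBIC);cv2.imwrite("pics/c2.png",cv2.convertScaleAbs(c,alpha=1.3))
```

```text
(no output)
```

View pics/c1.png

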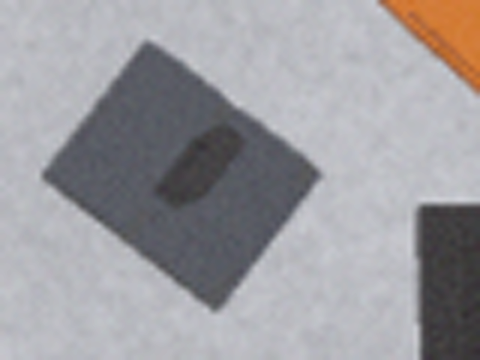

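View pics/c2.png

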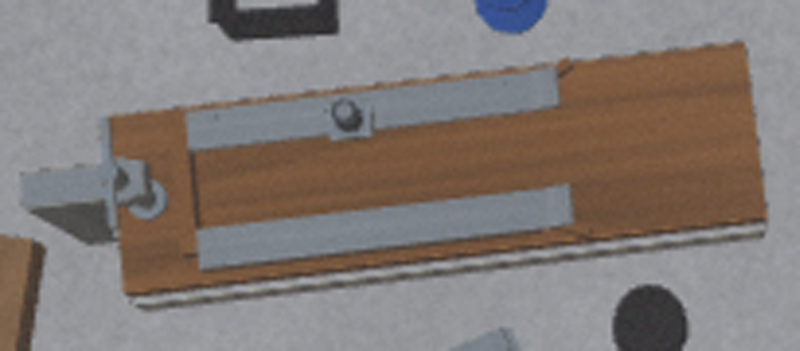

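```bash
cat > h.py <<'E'
import cv2,numpy as np
from bench import arm
def ray(m,px,z):
    px=np.atleast_2d(np.asarray(px,float));P=m["pose"]
    d=np.c_[(px[:,0]-m["cx"])/m["fx"],(px[:,1]-m["cy"])/m["fy"],np.ones(len(px))]@P[:3,:3].T
    o=P[:3,3];t=(z-o[2])/d[:,2];return o+d*t[:,None]
def proj(m,X):
    X=np.atleast_2d(X);P=m["pose"];c=(X-P[:3,3])@P[:3,:3]
    return np.c_[c[:,0]/c[:,2]*m["fx"]+m["cx"],c[:,1]/c[:,2]*m["fy"]+m["cy"]]
def rect(p):
    (c,s,a)=cv2.minAreaRect(p[:,:2].astype(np.float32));b=cv2.boxPoints((c,s,a));return np.array(c),s,b
E
python3 - <<'E'
from h import *
m=arm.camera_model("top");im=np.load("pics/top0_i.npy");hsv=cv2.cvtColor(im,cv2.COLOR_RGB2HSV)
np.set_printoptions(precision=1,suppress=True)
# carriage
g=cv2.cvtColor(im,cv2.COLOR_RGB2GRAY)
mask=np.zeros_like(g);roi=(slice(226,278),slice(422,478));mask[roi]=(g[roi]<115)*255
cs,_=cv2.findContours(mask,0,cv2.CHAIN_APPROX_NONE);c=max(cs,key=cv2.contourArea)[:,0]
p=ray(m,c,8);ce,s,b=rect(p);print("carriage",ce,s,b.tolist())
print(b[1]-b[0],b[2]-b[1], [np.degrees(np.arctan2(*(b[i+1]-b[i])[::-1])) for i in (0,1)])
# fin: darkest inside
fm=np.zeros_like(g);fm[roi]=(g[roi]<62)*255
cs,_=cv2.findContours(fm,0,cv2.CHAIN_APPROX_NONE);c=max(cs,key=cv2.contourArea)[:,0];print("fin px",c.mean(0),c.min(0),c.max(0),g[roi].min())
d=np.load("pics/top0_d.npy");
# wood
w=((hsv[...,0]<20)&(hsv[...,1]>90))*np.uint8(255)
w[:165]=0;w[260:]=0;w[:,:172]=0;w[:,355:]=0
cs,_=cv2.findContours(w,0,cv2.CHAIN_APPROX_NONE);c=np.concatenate([k[:,0] for k in cs if cv2.contourArea(k)>30])
p=ray(m,c,83);ce,s,b=rect(p);print("board",ce,s,b.tolist(),[np.degrees(np.arctan2(*(b[i+1]-b[i])[::-1])) for i in (0,1)])
# rays for hand corners
h=np.array([[745,42],[765,225],[105,117],[125,293]])/3.9+[150,165]
print(ray(m,h,83))
pl=np.array([[346,109]])/3.9+[150,165];print("plunger z129",ray(m,pl,129)) 
# depth at plunger
u,v=np.round(pl[0]).astype(int);print(d[v-3:v+4,u-3:u+4])
E
```

```text
carriage [ 469.5 -335.6] (113.46266174316406, 111.77501678466797) [[389.8782043457031, -333.09356689453125], [465.7742614746094, -415.151123046875], [549.07080078125, -338.10919189453125], [473.1747131347656, -256.0516357421875]]
[ 75.9 -82.1] [83.3 77. ] [np.float32(-47.233875), np.float32(42.766098)]
fin px [450.2 251. ] [428 230] [472 272] 32
board [581.6 108.6] (112.49364471435547, 387.8858947753906) [[505.9143981933594, 295.78753662109375], [545.3753051757812, -90.08592224121094], [657.2852783203125, -78.64158630371094], [617.8244018554688, 307.23187255859375]] [np.float32(-84.161), np.float32(5.838984)]
[[653.9 -80.7  83. ]
 [540.7 -89.4  83. ]
 [616.7 309.2  83. ]
 [508.6 295.8  83. ]]
plunger z129 [[607.8 155.9 129. ]]
[[1252.3 1254.5 1253.  1248.7 1253.4 1256.3 1249.1]
 [1223.  1217.9 1219.3 1225.5 1226.8 1247.6 1248.2]
 [1221.6 1216.3 1219.8 1219.4 1224.5 1229.  1243.5]
 [1221.1 1222.6 1219.5 1218.2 1225.  1226.5 1245.2]
 [1218.9 1219.9 1219.9 1219.6 1226.3 1224.4 1239.3]
 [1220.  1223.6 1222.2 1221.7 1222.8 1227.4 1236.5]
 [1223.1 1221.1 1223.8 1224.1 1225.9 1230.  1242.1]]
```

Run:
```python
from h import *
m=arm.camera_model("top");im=np.load("pics/top0_i.npy")
np.set_printoptions(precision=1,suppress=True)
g=cv2.cvtColor(im,cv2.COLOR_RGB2GRAY)
print(g[251,425:477]);
for thr,z in ((90,10),(46,56)):
    mask=np.zeros_like(g);roi=(slice(226,274),slice(424,476)) if z==10 else (slice(238,262),slice(440,465));mask[roi]=(g[roi]<thr)*255
    cs,_=cv2.findContours(mask,0,cv2.CHAIN_APPROX_NONE);c=max(cs,key=cv2.contourArea)[:,0]
    p=ray(m,c,z);ce,s,b=rect(p);print(z,ce,s,b.tolist(),[np.degrees(np.arctan2(*(b[i+1]-b[i])[::-1])) for i in (0,1)])
h=np.array([[148,40],[320,175],[218,310],[42,175]])/6+[420,222]
q=ray(m,h,8);print(q,q.mean(0),np.linalg.norm(q-np.roll(q,-1,0),axis=1))
```

```text
[117 115  64  57  54  60  59  57  59  61  58  58  61  56  55  57  57  58
  61  55  56  59  47  42  40  42  45  43  42  43  44  44  54  56  56  55
  58  57  56  54  57  56  57  52  53  56  58  58  86 114 116 119]
10 [ 476.9 -346.9] (90.85591125488281, 74.71221923828125) [[419.0689392089844, -357.8577575683594], [476.4378356933594, -405.7192687988281], [534.6412353515625, -335.9541931152344], [477.2723083496094, -288.0926818847656]] [np.float32(-39.83744), np.float32(50.162533)]
56 [ 475.  -343.2] (16.42392349243164, 38.91224670410156) [[454.7199401855469, -337.1791687011719], [484.8125305175781, -361.8489074707031], [495.2250671386719, -349.1475524902344], [465.1324768066406, -324.4778137207031]] [np.float32(-39.344707), np.float32(50.65519)]
[[ 531.9 -337.7    8. ]
 [ 474.  -405.3    8. ]
 [ 419.5 -360.     8. ]
 [ 476.8 -291.     8. ]] [ 475.6 -348.5    8. ] [88.9 70.8 89.7 72.3]
```

The crop shows the dark plate with corners at about (445,229), (473,251), (456,274) and (427,251), fin near (453,250). Its 89 x 72 size matches the carriage. In the guide crop the open bed is on the right, and the plunger is on the upper lip at about (239,193). I'll move above the carriage now and look with the wrist camera.

Emit:
servo_tool(
  rows=[
    {"x":-3.38,"y":1.41},
    {"x":-3.38,"y":1.41},
    {"x":-3.38,"y":1.41},
    {"x":-3.38,"y":1.41},
    {"x":-3.38,"y":1.41},
    {"x":-3.38,"y":1.41},
    {"x":-3.38,"y":1.41},
    {"x":-3.38,"y":1.41},
    {"x":-3.38,"y":1.41},
    {"x":-3.38,"y":1.41},
  ],
)

```text
invalid input at $.rows[0]: expected keys fingers, x, y, z, turn
```

Emit:
servo_tool(
  rows=[
    {"turn":6.53},
    {"turn":6.53},
    {"turn":6.53},
    {"turn":6.53},
    {"turn":6.53},
    {"turn":6.53},
    {"turn":6.53},
    {"turn":6.53},
    {"turn":6.53},
    {"x":0},
  ],
)

```text
invalid input at $.rows[0]: expected keys fingers, x, y, z, turn
```

```bash
cat >> h.py <<'E'
from scipy.spatial.transform import Rotation as R
np.set_printoptions(precision=2,suppress=True)
def st():
    s=arm.read_state();M=R.from_quat(s["ee_rot"]).as_matrix()
    print("t",round(s["clock"],2),"p",s["position"],"yaw_y",round(float(np.degrees(np.arctan2(M[1,1],M[0,1]))),2),"tilt",M[:2,2],"F",s["contact_force"],"w",round(float(s["gripper_width"]),1),"q",s["joints"])
    return s,M
def plan(target,yaw):
    s,M=st();d=M.T@(np.asarray(target)-s["position"])
    y=np.degrees(np.arctan2(M[1,1],M[0,1]));t=(y-yaw+90)%180-90
    print("tool shift mm",d,"turn deg",round(float(t),2))
E
python3 - <<'E'
from h import *
st();m=arm.camera_model("wrist");print(m)
im,d=arm.get_image("wrist");cv2.imwrite("pics/w1.png",im[:,:,::-1]);np.save("pics/w1_i.npy",im);np.save("pics/w1_p.npy",m["pose"]);np.save("pics/w1_d.npy",d)
E
```

```text
t 0.1 p [ 202.83 -590.59  230.31] yaw_y 108.94 tilt [-0.  0.] F [ 0.28  0.29 -0.46] w 85.3 q [-0.98  0.39  0.01 -0.   -1.19 -0.26]
{'fx': 361.20299233969223, 'fy': 361.20299233969223, 'cx': 320.1814202721238, 'cy': 240.57710540073018, 'pose': array([[  -0.32,    0.9 ,    0.3 ,  126.87],
       [   0.95,    0.31,    0.1 , -618.41],
       [   0.  ,    0.31,   -0.95,  372.78],
       [   0.  ,    0.  ,    0.  ,    1.  ]])}
```

View pics/w1.png

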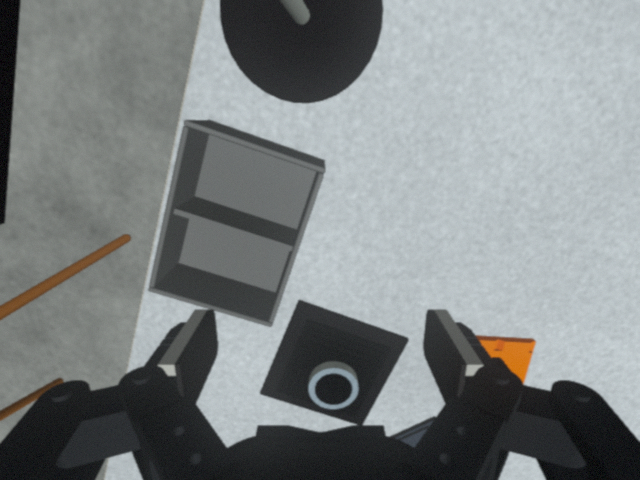

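The wrist view shows the open fingers at the bottom, with the lens board between them at (335,360). The calls were refused because every row needs all the keys, so I'm re-sending them in full.

Emit:
servo_tool(
  rows=[
    {"x":-3.38,"y":1.41,"z":0,"turn":0,"fingers":8.5},
    {"x":-3.38,"y":1.41,"z":0,"turn":0,"fingers":8.5},
    {"x":-3.38,"y":1.41,"z":0,"turn":0,"fingers":8.5},
    {"x":-3.38,"y":1.41,"z":0,"turn":0,"fingers":8.5},
    {"x":-3.38,"y":1.41,"z":0,"turn":0,"fingers":8.5},
    {"x":-3.38,"y":1.41,"z":0,"turn":0,"fingers":8.5},
    {"x":-3.38,"y":1.41,"z":0,"turn":0,"fingers":8.5},
    {"x":-3.38,"y":1.41,"z":0,"turn":0,"fingers":8.5},
    {"x":-3.38,"y":1.41,"z":0,"turn":0,"fingers":8.5},
    {"x":-3.38,"y":1.41,"z":0,"turn":0,"fingers":8.5},
  ],
)

```text
clock: 0.98
position: [477.9, -346.4, 231.1]
ee_rot: [-0.165, 0.986, 0.0, -0.0]
contact_force: [0.1, -0.5, -0.2]
gripper_width: 84.9
```

Emit:
servo_tool(
  rows=[
    {"x":0,"y":0,"z":0,"turn":6.53,"fingers":8.5},
    {"x":0,"y":0,"z":0,"turn":6.53,"fingers":8.5},
    {"x":0,"y":0,"z":0,"turn":6.53,"fingers":8.5},
    {"x":0,"y":0,"z":0,"turn":6.53,"fingers":8.5},
    {"x":0,"y":0,"z":0,"turn":6.53,"fingers":8.5},
    {"x":0,"y":0,"z":0,"turn":6.53,"fingers":8.5},
    {"x":0,"y":0,"z":0,"turn":6.53,"fingers":8.5},
    {"x":0,"y":0,"z":0,"turn":6.53,"fingers":8.5},
    {"x":0,"y":0,"z":0,"turn":6.53,"fingers":8.5},
    {"x":0,"y":0,"z":0,"turn":0,"fingers":8.5},
  ],
)

```text
clock: 1.82
position: [476.7, -347.8, 230.9]
ee_rot: [0.341, 0.94, 0.0, -0.0]
contact_force: [-0.5, -0.3, -0.5]
gripper_width: 84.9
```

Run:
```python
from h import *
st();m=arm.camera_model("wrist")
im,d=arm.get_image("wrist");cv2.imwrite("pics/w2.png",im[:,:,::-1]);np.save("pics/w2_i.npy",im);np.save("pics/w2_p.npy",m["pose"]);np.save("pics/w2_d.npy",d)
```

```text
t 1.82 p [ 476.68 -347.83  230.91] yaw_y 50.07 tilt [-0.  0.] F [-0.5  -0.34 -0.46] w 84.9 q [-0.36  0.33 -0.08 -0.   -1.16 -1.91]
```

View pics/w2.png

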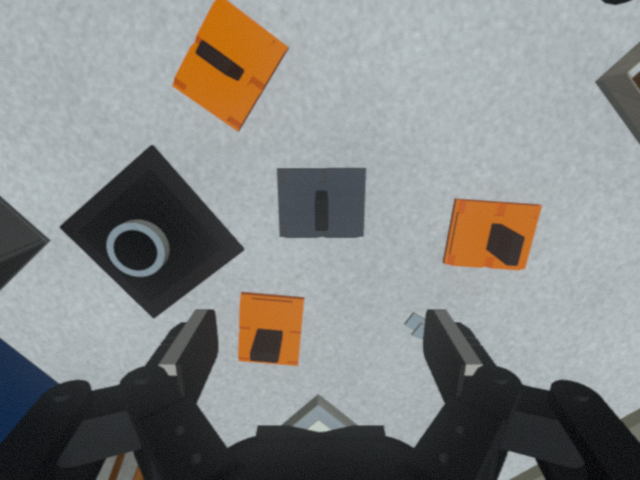

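The dark carriage is centred ahead of the open fingers at (322,203), square to the image. Orange decoys are at (232,62), (492,235) and (272,330).

Run:
```python
from h import *
m=arm.camera_model("wrist");m["pose"]=np.load("pics/w2_p.npy");im=np.load("pics/w2_i.npy");g=cv2.cvtColor(im,cv2.COLOR_RGB2GRAY)
print(g[203,265:375:3])
for thr,z,roi in ((110,10,(slice(155,250),slice(265,380))),(45,56,(slice(185,235),slice(305,340)))):
    mask=np.zeros_like(g);mask[roi]=(g[roi]<thr)*255
    cs,_=cv2.findContours(mask,0,cv2.CHAIN_APPROX_NONE);c=max(cs,key=cv2.contourArea)[:,0]
    p=ray(m,c,z);ce,s,b=rect(p);print(z,ce,s,b.tolist(),[np.degrees(np.arctan2(*(b[i+1]-b[i])[::-1])) for i in (0,1)])
    print(c.min(0),c.max(0))
    if z==56: f=c
# fin top: cols give x; top edges of fin at z=56
fx=(f[:,0].min()+f[:,0].max())/2
print("fin cols",f[:,0].min(),f[:,0].max(), proj(m,[477,-347.5,10]),proj(m,[477,-347.5,56]))
```

```text
[174 174 172 174 155  78  77  80  78  79  77  75  75  78  74  76  75  46
  47  50  49  64  75  77  77  76  75  75  78  77  81  77  77 116 173 172
 172]
10 [ 477.03 -348.22] (88.01534271240234, 71.98701477050781) [[421.183349609375, -358.85906982421875], [476.37799072265625, -405.072509765625], [532.8811645507812, -337.5885009765625], [477.6865234375, -291.37506103515625]] [np.float32(-39.938805), np.float32(50.061153)]
[277 168] [365 237]
56 [ 464.71 -338.58] (6.241640090942383, 2.7069551944732666) [[461.6708984375, -340.10784912109375], [463.74627685546875, -341.8458251953125], [467.753662109375, -337.060546875], [465.67828369140625, -335.32257080078125]] [np.float32(-39.943684), np.float32(50.05584)]
[317 196] [324 199]
fin cols 317 324 [[321.52 203.08]] [[321.66 214.04]]
```

The wrist view agrees with the top view: carriage centre (477,-348), 50.06° yaw, 88 x 72 size. The tool is already aligned, so I'll descend to grip.

Emit:
servo_tool(
  rows=[
    {"x":0,"y":0,"z":3.5,"turn":0,"fingers":8.5},
    {"x":0,"y":0,"z":3.5,"turn":0,"fingers":8.5},
    {"x":0,"y":0,"z":3.5,"turn":0,"fingers":8.5},
    {"x":0,"y":0,"z":3.5,"turn":0,"fingers":8.5},
    {"x":0,"y":0,"z":3.5,"turn":0,"fingers":6.0},
    {"x":0,"y":0,"z":2.0,"turn":0,"fingers":5.0},
    {"x":0,"y":0,"z":1.0,"turn":0,"fingers":4.0},
    {"x":0,"y":0,"z":0.5,"turn":0,"fingers":3.0},
    {"x":0,"y":0,"z":0,"turn":0,"fingers":2.6},
  ],
)

```text
clock: 2.62
position: [477.0, -348.0, 20.9]
ee_rot: [0.34, 0.94, -0.0, -0.0]
contact_force: [-0.8, -0.8, 0.5]
gripper_width: 26.7
```

Run:
```python
from h import *
st();m=arm.camera_model("wrist")
im,d=arm.get_image("wrist");cv2.imwrite("pics/w3.png",im[:,:,::-1])
```

```text
t 2.62 p [ 476.96 -348.     20.91] yaw_y 50.26 tilt [-0.  0.] F [-0.85 -0.8   0.48] w 26.7 q [-0.36  0.55 -0.32  0.   -0.7  -1.91]
```

View pics/w3.png

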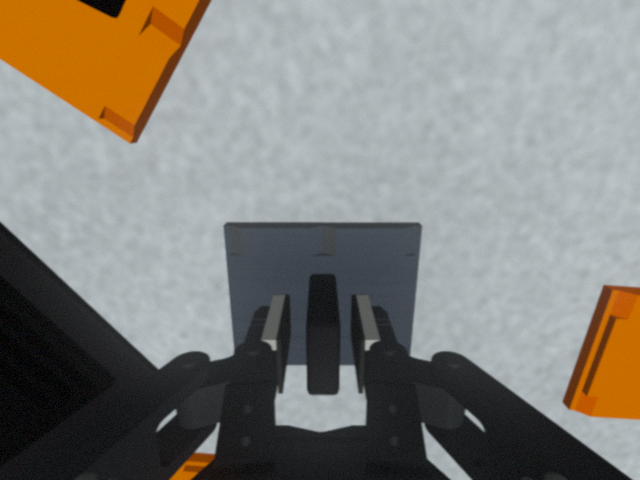

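The fin, at (322,335), stands midway between the pads. Closing now, then lifting.

Emit:
servo_tool(
  rows=[
    {"x":0,"y":0,"z":0,"turn":0,"fingers":0},
    {"x":0,"y":0,"z":0,"turn":0,"fingers":0},
    {"x":0,"y":0,"z":0,"turn":0,"fingers":0},
    {"x":0,"y":0,"z":0,"turn":0,"fingers":0},
    {"x":0,"y":0,"z":0,"turn":0,"fingers":0},
    {"x":0,"y":0,"z":0,"turn":0,"fingers":0},
  ],
)

```text
clock: 3.17
position: [478.2, -348.5, 23.2]
ee_rot: [0.34, 0.94, -0.0, 0.002]
contact_force: [0.6, 2.0, 6.8]
gripper_width: 11.1
```

Emit:
servo_tool(
  rows=[
    {"x":0,"y":0,"z":-0.5,"turn":0,"fingers":0},
    {"x":0,"y":0,"z":-1.5,"turn":0,"fingers":0},
    {"x":0,"y":0,"z":-3,"turn":0,"fingers":0},
    {"x":0,"y":0,"z":-3.5,"turn":0,"fingers":0},
    {"x":0,"y":0,"z":-3.5,"turn":0,"fingers":0},
    {"x":0,"y":0,"z":-3.5,"turn":0,"fingers":0},
    {"x":0,"y":0,"z":-3.5,"turn":0,"fingers":0},
    {"x":0,"y":0,"z":-2,"turn":0,"fingers":0},
    {"x":0,"y":0,"z":0,"turn":0,"fingers":0},
  ],
)

```text
clock: 3.92
position: [478.6, -349.0, 236.9]
ee_rot: [0.34, 0.94, -0.001, 0.005]
contact_force: [0.7, -0.4, -2.6]
gripper_width: 11.1
```

Run:
```python
from h import *
st()
# guide from lips in top view (hand-read from crop c2), z=99
m=arm.camera_model("top")
h=np.array([[190,150],[558,104],[197,230],[570,184]])/3.9+[150,165]
q=ray(m,h,99);print(q)
for a,b in ((0,1),(2,3)): print(np.degrees(np.arctan2(*(q[a]-q[b])[1::-1])),np.linalg.norm(q[a]-q[b]))
```

```text
t 3.92 p [ 478.56 -349.05  236.87] yaw_y 50.21 tilt [ 0.01 -0.  ] F [ 0.69 -0.36 -2.6 ] w 11.1 q [-0.36  0.32 -0.07  0.   -1.17 -1.91]
[[591.74 253.78  99.  ]
 [614.5   33.23  99.  ]
 [543.16 249.26  99.  ]
 [565.61  26.91  99.  ]]
95.89264126909198 221.7258581188669
95.76496351515826 223.48120755396693
```

Gripped: opening 11.1, which fits the 12 fin. The lips and the board agree on the guide: centre line within 0.4 mm of the board centre, axis at 95.83°, origin about (582.3,103.6), plunger x ≈ 49. Next I'll move above the bed and square up.

Emit:
servo_tool(
  rows=[
    {"x":1.135,"y":3.2,"z":0,"turn":0,"fingers":0},
    {"x":1.135,"y":3.2,"z":0,"turn":0,"fingers":0},
    {"x":1.135,"y":3.2,"z":0,"turn":0,"fingers":0},
    {"x":1.135,"y":3.2,"z":0,"turn":0,"fingers":0},
    {"x":1.135,"y":3.2,"z":0,"turn":0,"fingers":0},
    {"x":1.135,"y":3.2,"z":0,"turn":0,"fingers":0},
    {"x":1.135,"y":3.2,"z":0,"turn":0,"fingers":0},
    {"x":1.135,"y":3.2,"z":0,"turn":0,"fingers":0},
    {"x":1.135,"y":3.2,"z":0,"turn":0,"fingers":0},
    {"x":1.135,"y":3.2,"z":0,"turn":0,"fingers":0},
  ],
)

```text
clock: 4.75
position: [593.3, -27.8, 228.9]
ee_rot: [0.341, 0.94, -0.001, -0.002]
contact_force: [0.9, -1.5, -2.5]
gripper_width: 11.2
```

Emit:
servo_tool(
  rows=[
    {"x":0,"y":0,"z":0,"turn":-5.7,"fingers":0},
    {"x":0,"y":0,"z":0,"turn":-5.7,"fingers":0},
    {"x":0,"y":0,"z":0,"turn":-5.7,"fingers":0},
    {"x":0,"y":0,"z":0,"turn":-5.7,"fingers":0},
    {"x":0,"y":0,"z":0,"turn":-5.7,"fingers":0},
    {"x":0,"y":0,"z":0,"turn":-5.7,"fingers":0},
    {"x":0,"y":0,"z":0,"turn":-5.7,"fingers":0},
    {"x":0,"y":0,"z":0,"turn":-5.7,"fingers":0},
    {"x":0,"y":0,"z":0,"turn":0,"fingers":0},
    {"x":0,"y":0,"z":0,"turn":0,"fingers":0},
  ],
)

```text
clock: 5.58
position: [593.5, -29.5, 229.5]
ee_rot: [-0.049, 0.999, 0.0, -0.002]
contact_force: [-0.3, -0.1, -2.8]
gripper_width: 11.0
```

Run:
```python
from h import *
plan([596.1,-30.7,230],95.83);m=arm.camera_model("wrist")
im,d=arm.get_image("wrist");cv2.imwrite("pics/w4.png",im[:,:,::-1]);np.save("pics/w4_i.npy",im);np.save("pics/w4_p.npy",m["pose"])
im,d=arm.get_image("side");cv2.imwrite("pics/s4.png",cv2.resize(im[180:360,200:400,::-1],None,fx=3,fy=3,interpolation=cv2.INTER_CUBIC))
```

```text
t 5.58 p [593.5  -29.54 229.47] yaw_y 95.61 tilt [-0.  0.] F [-0.3  -0.05 -2.82] w 11.0 q [ 0.22  0.34 -0.07 -0.   -1.17 -1.69]
tool shift mm [-2.47 -1.41 -0.54] turn deg -0.22
```

View pics/w4.png

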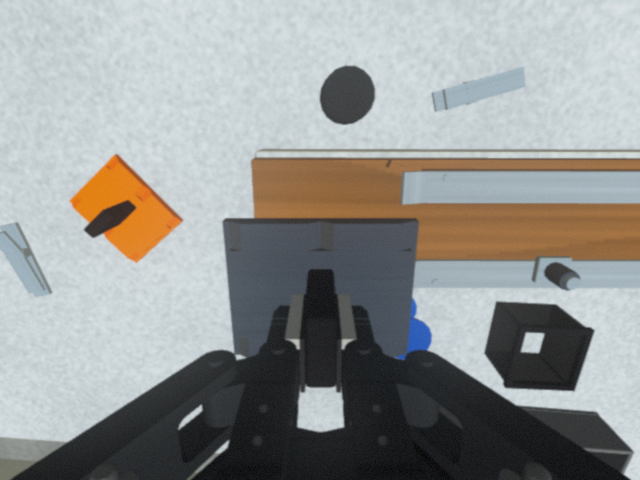

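View pics/s4.png

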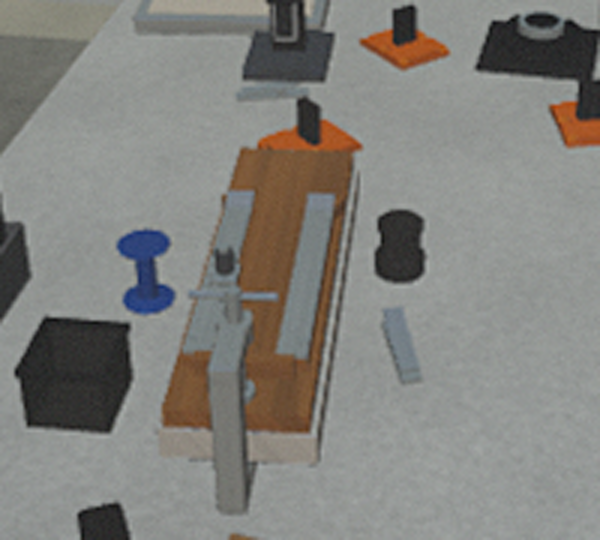

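The wrist view shows the bed's open end at col 253, the near lip's inner edge at row ~204, the far lip's at row ~262, the plunger top at about (565,281), and the held plate across rows 218-355. The side view shows the carriage hanging level. I'll measure the lip edges, plunger and plate here.

Run:
```python
from h import *
m=arm.camera_model("wrist");m["pose"]=np.load("pics/w4_p.npy");im=np.load("pics/w4_i.npy")
hsv=cv2.cvtColor(im,cv2.COLOR_RGB2HSV);S=hsv[...,1].astype(float);g=cv2.cvtColor(im,cv2.COLOR_RGB2GRAY)
print(S[150:300:4,450].astype(int))
def edges(cols,r0,r1,up):
    out=[]
    for c in cols:
        s=cv2.GaussianBlur(S[r0:r1,c-1:c+2].mean(1).reshape(-1,1),(1,3),0)[:,0];dd=np.diff(s)*(1 if up else -1);i=int(np.argmax(dd))
        o=0
        if 0<i<len(dd)-1:
            a,b,e=dd[i-1:i+2];den=a-2*b+e;o=0.5*(a-e)/den if den else 0
        out.append((c,r0+i+o+0.5))
    return np.array(out)
def line(px,z):
    p=ray(m,px,z)[:,:2];vx,vy,x0,y0=cv2.fitLine(p.astype(np.float32),cv2.DIST_HUBER,0,.01,.01).ravel()
    if vy<0: vx,vy=-vx,-vy
    print("ang",np.degrees(np.arctan2(vy,vx)),"x at y=100:",x0+(100-y0)*vx/vy,"x at -31",x0+(-31-y0)*vx/vy, "res",np.std((p-[x0,y0])@[-vy,vx])); return p
cs=range(440,636,4)
for z in (99,95):
  print(z);line(edges(cs,192,216,True),z)   # near lip inner
  line(edges(list(range(440,526,4)),250,276,False),z)
print("board near");line(edges(range(300,380,4),150,175,True),83)
c=cv2.resize(im[240:300,510:600,::-1],None,fx=7,fy=7,interpolation=cv2.INTER_CUBIC);cv2.imwrite("pics/c5.png",c)
c=cv2.resize(im[205:375,210:430,::-1],None,fx=3,fy=3,interpolation=cv2.INTER_CUBIC);cv2.imwrite("pics/c6.png",cv2.convertScaleAbs(c,alpha=1.8))
O=np.array([582.3,103.6,0]);ax=np.array([-.1016,.9948,0]);ay=np.array([-.9948,-.1016,0])
for n,x,y,z in (("pl top",49,-30,129),("pl base",49,-30,99),("bed end",-190,60,83)): print(n,proj(m,O+x*ax+y*ay+[0,0,z]))
```

```text
[  9  13  41 128 125  42  30  33  28  30  29  27  28  18 135 137 138 136
 144 138 142 142 146 142 149 143 141 126  30  32  31  33  30  33  30  15
  19  14]
99
ang 95.55735 x at y=100: 559.8978 x at -31 572.64404 res 0.034351911068453915
ang 95.293495 x at y=100: 605.8979 x at -31 618.0354 res 0.06945748292069923
95
ang 95.557365 x at y=100: 560.76794 x at -31 573.5142 res 0.034854923861672375
ang 95.293434 x at y=100: 607.43207 x at -31 619.5694 res 0.07047438502119939
board near
ang 95.23928 x at y=100: 527.94806 x at -31 539.9606 res 0.05791112517998439
pl top [[570.2  282.04]]
pl base [[545.98 266.58]]
bed end [[249.3  153.01]]
```

View pics/c5.png

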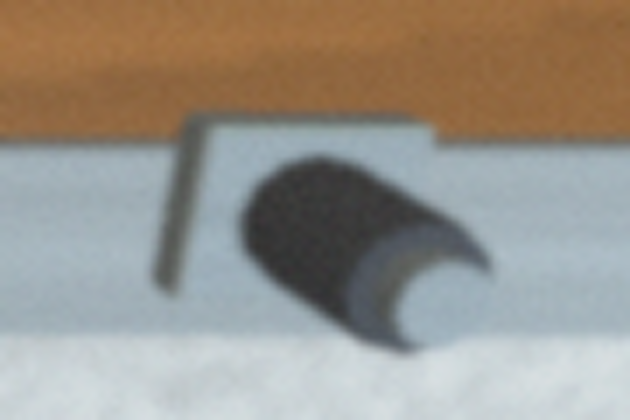

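View pics/c6.png

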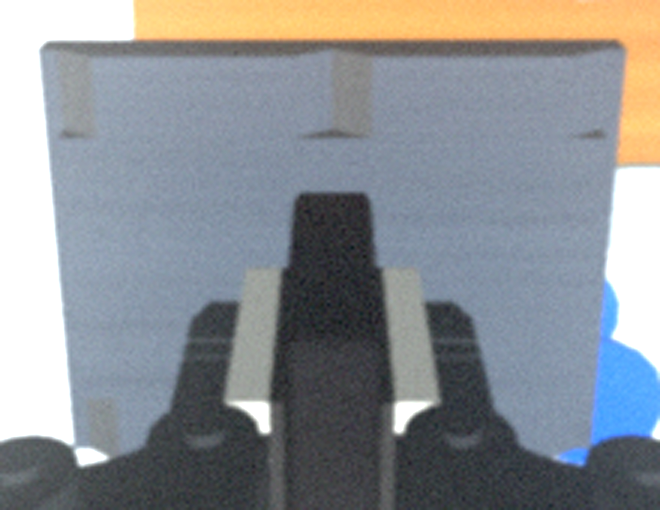

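Run:
```python
from h import *
m=arm.camera_model("wrist");m["pose"]=np.load("pics/w4_p.npy")
O=np.array([583.0,103.6,0]);ax=np.array([-.0973,.9953,0]);ay=np.array([-.9953,-.0973,0])
def G(px,z):
    p=ray(m,px,z)[0]-O;return p@ax,p@ay
print("lip start z108",G([404,188],108),"z99",G([404,188],99),"lip kink",G([424,188],99))
print("board end z83",G([254,185],83))
print("plunger top c",G([570.7,280.7],129),"right/left extremes",G([580,278],129),"base",G([552.9,270.7],102))
# carriage plate corners, top edge at z
for z in (212,217,222):
    q=ray(m,[[210+42/3,205+45/3],[210+624/3,205+45/3]],z);print(z,q[:,:2].tolist(),np.linalg.norm(q[0]-q[1]))
print(st()[0]["position"])
```

```text
lip start z108 (np.float64(-73.28720286849129), np.float64(36.78989148713808)) z99 (np.float64(-71.18762876083952), np.float64(35.23076022880049)) lip kink (np.float64(-55.99213938108515), np.float64(35.23195630276192))
board end z83 (np.float64(-187.9470380766646), np.float64(34.86610437771921))
plunger top c (np.float64(49.33833877740734), np.float64(-28.01761752959234)) right/left extremes (np.float64(55.69383232760439), np.float64(-25.855417112553223)) base (np.float64(53.47994754302481), np.float64(-31.457844130082005))
212 [[560.5261825889033, -78.39610858028576], [551.8731434546808, 10.06159977437138]] 88.87992604416347
217 [[559.0729652083093, -77.15762009036166], [550.6899707659927, 8.539493491890376]] 86.10615467055369
222 [[557.6197478277151, -75.91913160043757], [549.5067980773047, 7.017387209409371]] 83.33238329694393
t 5.68 p [593.99 -29.5  230.21] yaw_y 95.66 tilt [-0. -0.] F [ 0.52 -1.33 -2.66] w 11.0 q [ 0.22  0.34 -0.07 -0.   -1.17 -1.69]
[593.99 -29.5  230.21]
```

The two cameras agree on the centre line (x = 596.1 at y = -31) with axis ≈ 95.6°. The lip kink measures -56 (expected -55) and the plunger sits at x ≈ 49-53. The carriage is centred on the TCP within about 1 mm. I'll lower it to just above the bed, slightly back of its centre.

Emit:
servo_tool(
  rows=[
    {"x":-0.22,"y":-0.22,"z":1.0,"turn":0,"fingers":0},
    {"x":0,"y":0,"z":2.5,"turn":0,"fingers":0},
    {"x":0,"y":0,"z":3,"turn":0,"fingers":0},
    {"x":0,"y":0,"z":2.5,"turn":0,"fingers":0},
    {"x":0,"y":0,"z":1.5,"turn":0,"fingers":0},
    {"x":0,"y":0,"z":1.0,"turn":0,"fingers":0},
    {"x":0,"y":0,"z":0,"turn":0,"fingers":0},
    {"x":0,"y":0,"z":0,"turn":0,"fingers":0},
  ],
)

```text
clock: 6.35
position: [597.3, -31.6, 116.1]
ee_rot: [-0.05, 0.999, -0.0, -0.0]
contact_force: [-0.1, -0.1, -1.4]
gripper_width: 11.4
```

Run:
```python
from h import *
plan([596.1,-31,106],95.58);m=arm.camera_model("wrist")
im,d=arm.get_image("wrist");cv2.imwrite("pics/w5.png",im[:,:,::-1]);np.save("pics/w5_i.npy",im);np.save("pics/w5_p.npy",m["pose"])
```

```text
t 6.35 p [597.31 -31.59 116.13] yaw_y 95.78 tilt [-0. -0.] F [-0.09 -0.12 -1.39] w 11.4 q [ 0.22  0.44 -0.21  0.   -0.92 -1.69]
tool shift mm [ 1.14  0.71 10.13] turn deg 0.2
```

View pics/w5.png

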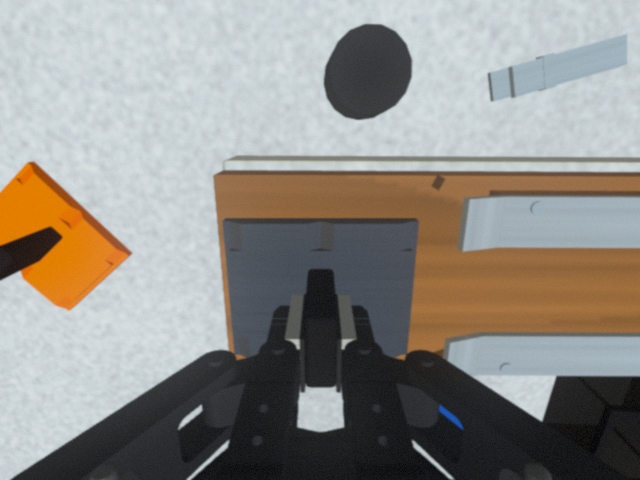

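The carriage is over the bed, well short of the lips, which start at col ~462 (near) and 445 (far). Checking the alignment in this closer view.

Run:
```python
from h import *
m=arm.camera_model("wrist");m["pose"]=np.load("pics/w5_p.npy");im=np.load("pics/w5_i.npy")
S=cv2.cvtColor(im,cv2.COLOR_RGB2HSV)[...,1].astype(float)
O=np.array([583.0,103.6,0]);ax=np.array([-.0973,.9953,0]);ay=np.array([-.9953,-.0973,0])
def edge(cols,r0,r1,sg):
    return np.array([(c,r0+0.5+np.argmax(np.diff(S[r0:r1,c-1:c+2].mean(1))*sg)) for c in cols])
def fit(n,px,z):
    p=ray(m,px,z)-O;u,v=p@ax,p@ay;k=np.polyfit(u,v,1);print(n,z,"slope deg",np.degrees(np.arctan(k[0])),"y at mid",np.median(v),"u",u.min(),u.max(),"sd",np.std(v-np.polyval(k,u)))
fit("near lip",edge(range(520,636,4),238,262,1),99)
fit("far lip",edge(range(500,636,4),322,350,-1),95)
fit("far lip",edge(range(500,636,4),322,350,-1),99)
e=edge(range(240,405,4),208,234,-1);print(e[:5],e[-5:])
for z in (93,95,103): fit("plate near",e,z)
fit("board near",edge(range(240,430,4),164,182,1),83)
p=st()[0]["position"]-O; print("tcp",p@ax,p@ay)
```

```text
near lip 99 slope deg 0.07338705181689725 y at mid 23.61440237583238 u -43.827582152360804 8.720223764574158 sd 0.08593482257331632
far lip 95 slope deg -0.4198054980295504 y at mid -24.59532470221803 u -43.70329963726711 25.090083307665843 sd 0.18574766745895407
far lip 99 slope deg -0.41980549802954736 y at mid -22.051300919968007 u -45.995403435329656 21.116021967933175 sd 0.18120624680544914
[[240.  218.5]
 [244.  218.5]
 [248.  218.5]
 [252.  218.5]
 [256.  218.5]] [[388.  218.5]
 [392.  218.5]
 [396.  218.5]
 [400.  218.5]
 [404.  218.5]]
plate near 93 slope deg 0.1755215868459813 y at mid 35.68736857738221 u -175.38791050746786 -97.75793315353471 sd 3.602473772704864e-14
plate near 95 slope deg 0.17552158684598324 y at mid 36.21598024169262 u -174.92975774729885 -98.237322740656 sd 3.574598979513897e-14
plate near 103 slope deg 0.17552158684596936 y at mid 38.33042689893415 u -173.09714670662274 -100.15488108914114 sd 3.538506641805048e-14
board near 83 slope deg -0.2657224472795652 y at mid 56.55187203971423 u -176.08496181286668 -85.57614566388398 sd 0.12090756806669159
t 6.4 p [597.96 -31.46 117.17] yaw_y 95.78 tilt [ 0. -0.] F [-0.83 -0.16 -2.16] w 11.1 q [ 0.22  0.44 -0.21  0.   -0.92 -1.69]
tcp -135.88235422781116 -1.7447678098730073
```

The plate's centre is within 0.3 mm of the lip centre line and 0.4° off in yaw. I'll correct 0.3° and lower it to contact.

Emit:
servo_tool(
  rows=[
    {"x":0,"y":0,"z":0.3,"turn":0.3,"fingers":0},
    {"x":0,"y":0,"z":0.3,"turn":0,"fingers":0},
    {"x":0,"y":0,"z":0.2,"turn":0,"fingers":0},
    {"x":0,"y":0,"z":0,"turn":0,"fingers":0},
    {"x":0,"y":0,"z":0,"turn":0,"fingers":0},
  ],
)

```text
clock: 6.82
position: [597.0, -31.5, 108.4]
ee_rot: [-0.048, 0.999, -0.0, 0.0]
contact_force: [0.4, 1.0, -2.0]
gripper_width: 11.0
```

Emit:
servo_tool(
  rows=[
    {"x":0,"y":0,"z":0.1,"turn":0,"fingers":0},
    {"x":0,"y":0,"z":0.1,"turn":0,"fingers":0},
    {"x":0,"y":0,"z":0,"turn":0,"fingers":0},
  ],
)

```text
clock: 7.07
position: [597.1, -31.4, 106.3]
ee_rot: [-0.048, 0.999, -0.0, 0.0]
contact_force: [-0.8, -0.1, -2.5]
gripper_width: 11.1
```

Emit:
servo_tool(
  rows=[
    {"x":0,"y":0,"z":0.1,"turn":0,"fingers":0},
    {"x":0,"y":0,"z":0,"turn":0,"fingers":0},
  ],
)

```text
clock: 7.23
position: [597.1, -31.4, 106.2]
ee_rot: [-0.048, 0.999, -0.0, 0.0]
contact_force: [-1.7, 1.1, 2.6]
gripper_width: 11.3
```

Emit:
servo_tool(
  rows=[
    {"x":0,"y":0,"z":0.1,"turn":0,"fingers":0},
    {"x":0,"y":0,"z":0,"turn":0,"fingers":0},
  ],
)

```text
clock: 7.4
position: [597.1, -31.5, 106.2]
ee_rot: [-0.048, 0.999, -0.0, 0.0]
contact_force: [-4.4, 1.5, 7.4]
gripper_width: 11.1
```

Emit:
servo_tool(
  rows=[
    {"x":0,"y":0,"z":0.05,"turn":0,"fingers":0},
    {"x":0,"y":0,"z":0,"turn":0,"fingers":0},
  ],
)

```text
clock: 7.57
position: [597.1, -31.4, 106.1]
ee_rot: [-0.048, 0.999, -0.0, 0.001]
contact_force: [-6.2, 1.4, 10.6]
gripper_width: 11.3
```

Seated: TCP z stops at 106.2, as expected (83 + 23). I'll ease off the push, then slide 40 mm forward.

Emit:
servo_tool(
  rows=[
    {"x":0,"y":0,"z":-0.15,"turn":0,"fingers":0},
    {"x":0,"y":0,"z":0,"turn":0,"fingers":0},
  ],
)

```text
clock: 7.73
position: [597.3, -31.3, 106.2]
ee_rot: [-0.048, 0.999, 0.0, 0.001]
contact_force: [-3.2, 0.2, 5.4]
gripper_width: 11.4
```

Emit:
servo_tool(
  rows=[
    {"x":0,"y":0.4,"z":0,"turn":0,"fingers":0},
    {"x":0,"y":0.5,"z":0,"turn":0,"fingers":0},
    {"x":0,"y":0.5,"z":0,"turn":0,"fingers":0},
    {"x":0,"y":0.5,"z":0,"turn":0,"fingers":0},
    {"x":0,"y":0.1,"z":0,"turn":0,"fingers":0},
    {"x":0,"y":0,"z":0,"turn":0,"fingers":0},
  ],
)

```text
clock: 8.23
position: [596.1, -11.0, 106.2]
ee_rot: [-0.048, 0.999, -0.0, 0.001]
contact_force: [-0.9, -1.7, 5.5]
gripper_width: 11.3
```

Run:
```python
from h import *
st();m=arm.camera_model("wrist")
im,d=arm.get_image("wrist");cv2.imwrite("pics/w6.png",im[:,:,::-1]);np.save("pics/w6_i.npy",im);np.save("pics/w6_p.npy",m["pose"])
```

```text
t 8.23 p [596.14 -11.01 106.17] yaw_y 95.55 tilt [ 0. -0.] F [-0.9  -1.74  5.45] w 11.3 q [ 0.25  0.45 -0.23  0.   -0.89 -1.73]
```

View pics/w6.png

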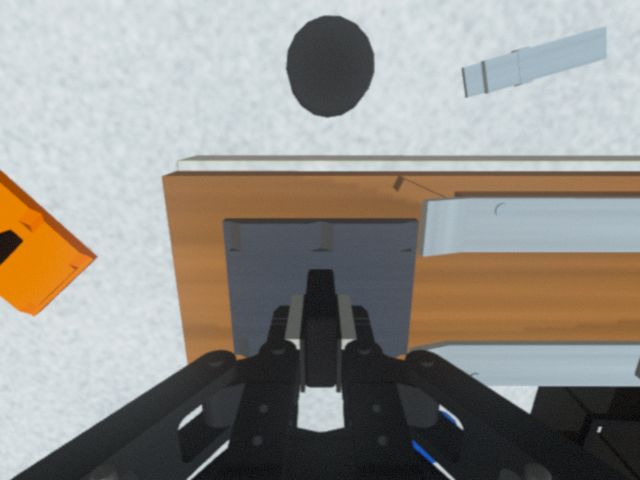

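The nose, at col 416, is at the start of the turned-up lip (col 422). Quick check of centring before it enters.

```bash
cat > al.py <<'E'
from h import *
import sys
O=np.array([583.0,103.6,0]);ax=np.array([-.0973,.9953,0]);ay=np.array([-.9953,-.0973,0])
def check(m,im):
    S=cv2.cvtColor(im,cv2.COLOR_RGB2HSV)[...,1].astype(float)
    def edge(cols,r0,r1,sg): return np.array([(c,r0+0.5+np.argmax(np.diff(S[r0:r1,c-1:c+2].mean(1))*sg)) for c in cols])
    def fit(n,px,z):
        p=ray(m,px,z)-O;u,v=p@ax,p@ay;k=np.polyfit(u,v,1);print(n,z,"slope deg",np.degrees(np.arctan(k[0])),"y at mid",np.median(v),"sd",np.std(v-np.polyval(k,u)))
    fit("near lip",edge(range(500,636,4),238,270,1),99)
    fit("far lip",edge(range(500,600,4),325,360,-1),95)
    fit("plate near",edge(range(240,405,4),208,234,-1),83)
E
python3 - <<'E'
from al import *
m=arm.camera_model("wrist");m["pose"]=np.load("pics/w6_p.npy");check(m,np.load("pics/w6_i.npy"))
E
```

```text
near lip 99 slope deg -0.04231327415753755 y at mid 23.519899343182683 sd 2.962571217164888e-14
far lip 95 slope deg -0.029220393775639182 y at mid -24.216787408286226 sd 3.22339025791898e-14
plate near 83 slope deg -0.046813134246286976 y at mid 34.814912399060674 sd 2.6775408770467336e-14
```

Yaw matches within 0.02°, and the plate is about 0.8 mm off centre. I'll nudge it 0.6 mm and slide in.

Emit:
servo_tool(
  rows=[
    {"x":0.06,"y":0.4,"z":0,"turn":0,"fingers":0},
    {"x":0,"y":0.5,"z":0,"turn":0,"fingers":0},
    {"x":0,"y":0.5,"z":0,"turn":0,"fingers":0},
    {"x":0,"y":0.5,"z":0,"turn":0,"fingers":0},
    {"x":0,"y":0.1,"z":0,"turn":0,"fingers":0},
    {"x":0,"y":0,"z":0,"turn":0,"fingers":0},
  ],
)

```text
clock: 8.78
position: [593.5, 8.9, 106.2]
ee_rot: [-0.048, 0.999, -0.0, 0.001]
contact_force: [-0.8, -2.0, 6.0]
gripper_width: 11.0
```

Emit:
servo_tool(
  rows=[
    {"x":0,"y":0.4,"z":0,"turn":0,"fingers":0},
    {"x":0,"y":0.5,"z":0,"turn":0,"fingers":0},
    {"x":0,"y":0.5,"z":0,"turn":0,"fingers":0},
    {"x":0,"y":0.5,"z":0,"turn":0,"fingers":0},
    {"x":0,"y":0.1,"z":0,"turn":0,"fingers":0},
    {"x":0,"y":0,"z":0,"turn":0,"fingers":0},
  ],
)

```text
clock: 9.28
position: [591.6, 28.8, 106.2]
ee_rot: [-0.048, 0.999, -0.0, 0.001]
contact_force: [-0.0, -2.4, 5.0]
gripper_width: 11.6
```

Run:
```python
from al import *
s,_=st();p=s["position"]-O;print("tcp guide",p@ax,p@ay)
m=arm.camera_model("wrist")
im,d=arm.get_image("wrist");cv2.imwrite("pics/w7.png",im[:,:,::-1]);np.save("pics/w7_i.npy",im);np.save("pics/w7_p.npy",m["pose"])
```

```text
t 9.28 p [591.6   28.83 106.15] yaw_y 95.55 tilt [ 0. -0.] F [-0.03 -2.36  5.02] w 11.6 q [ 0.32  0.44 -0.24  0.   -0.88 -1.8 ]
tcp guide -75.25764478492867 -1.2812429859059264
```

View pics/w7.png

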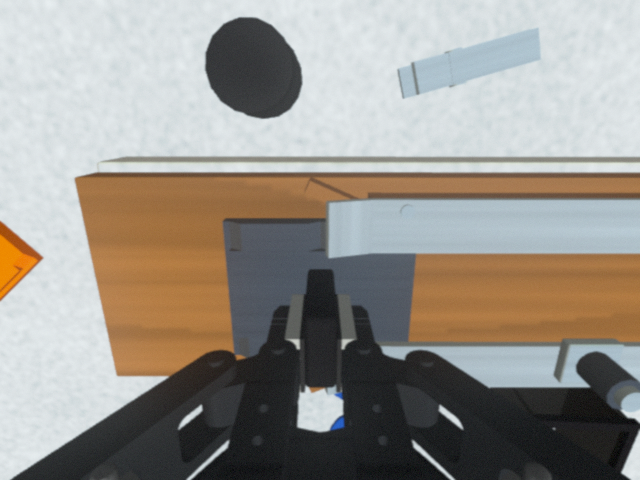

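The nose is under both lips, with no side force. The plunger is at right: post foot ~(592,362), top ~(630,398). Sliding on 50 mm.

Emit:
servo_tool(
  rows=[
    {"x":0,"y":0.5,"z":0,"turn":0,"fingers":0},
    {"x":0,"y":0.6,"z":0,"turn":0,"fingers":0},
    {"x":0,"y":0.6,"z":0,"turn":0,"fingers":0},
    {"x":0,"y":0.6,"z":0,"turn":0,"fingers":0},
    {"x":0,"y":0.2,"z":0,"turn":0,"fingers":0},
    {"x":0,"y":0,"z":0,"turn":0,"fingers":0},
  ],
)

```text
clock: 9.83
position: [589.1, 53.9, 106.2]
ee_rot: [-0.048, 0.999, -0.0, 0.001]
contact_force: [0.2, -1.2, 6.2]
gripper_width: 11.3
```

Emit:
servo_tool(
  rows=[
    {"x":0,"y":0.5,"z":0,"turn":0,"fingers":0},
    {"x":0,"y":0.6,"z":0,"turn":0,"fingers":0},
    {"x":0,"y":0.6,"z":0,"turn":0,"fingers":0},
    {"x":0,"y":0.6,"z":0,"turn":0,"fingers":0},
    {"x":0,"y":0.2,"z":0,"turn":0,"fingers":0},
    {"x":0,"y":0,"z":0,"turn":0,"fingers":0},
  ],
)

```text
clock: 10.33
position: [586.6, 78.8, 106.2]
ee_rot: [-0.048, 0.999, -0.0, 0.001]
contact_force: [-1.0, -1.6, 6.6]
gripper_width: 11.2
```

Run:
```python
from al import *
s,_=st();p=s["position"]-O;print("tcp guide",p@ax,p@ay)
m=arm.camera_model("wrist")
im,d=arm.get_image("wrist");cv2.imwrite("pics/w8.png",im[:,:,::-1]);np.save("pics/w8_i.npy",im);np.save("pics/w8_p.npy",m["pose"])
for x in (45,50,55): print(x,proj(m,O+x*ax-30*ay+[0,0,129]),proj(m,O+x*ax-30*ay+[0,0,99]))
```

```text
t 10.33 p [586.65  78.8  106.15] yaw_y 95.56 tilt [ 0. -0.] F [-1.02 -1.6   6.57] w 11.2 q [ 0.41  0.44 -0.24  0.   -0.88 -1.88]
tcp guide -25.034007446648378 -1.2170324564187764
45 [[494.52 402.2 ]] [[466.42 356.7 ]]
50 [[506.73 402.2 ]] [[476.66 356.7 ]]
55 [[518.95 402.19]] [[486.9  356.69]]
```

View pics/w8.png

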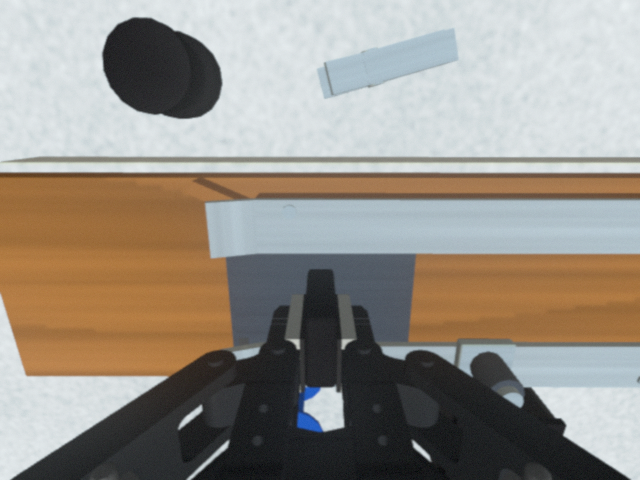

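The plunger top appears at about (505,402), which projects to guide x ≈ 50, so about 75 mm to go. I'll advance 32 mm to just before the ball's ramp, then in small steps.

Emit:
servo_tool(
  rows=[
    {"x":0,"y":0.5,"z":0,"turn":0,"fingers":0},
    {"x":0,"y":0.6,"z":0,"turn":0,"fingers":0},
    {"x":0,"y":0.6,"z":0,"turn":0,"fingers":0},
    {"x":0,"y":0.6,"z":0,"turn":0,"fingers":0},
    {"x":0,"y":0.6,"z":0,"turn":0,"fingers":0},
    {"x":0,"y":0.3,"z":0,"turn":0,"fingers":0},
    {"x":0,"y":0,"z":0,"turn":0,"fingers":0},
  ],
)

```text
clock: 10.97
position: [583.5, 110.7, 106.2]
ee_rot: [-0.048, 0.999, -0.0, 0.001]
contact_force: [-0.5, -1.5, 6.0]
gripper_width: 10.8
```

Emit:
servo_tool(
  rows=[
    {"x":0,"y":0.25,"z":0,"turn":0,"fingers":0},
    {"x":0,"y":0.25,"z":0,"turn":0,"fingers":0},
    {"x":0,"y":0,"z":0,"turn":0,"fingers":0},
  ],
)

```text
clock: 11.22
position: [583.0, 115.1, 106.2]
ee_rot: [-0.048, 0.999, -0.0, 0.001]
contact_force: [-0.7, -2.9, 6.9]
gripper_width: 11.1
```

Emit:
servo_tool(
  rows=[
    {"x":0,"y":0.25,"z":0,"turn":0,"fingers":0},
    {"x":0,"y":0.25,"z":0,"turn":0,"fingers":0},
    {"x":0,"y":0,"z":0,"turn":0,"fingers":0},
  ],
)

```text
clock: 11.47
position: [582.2, 118.5, 106.3]
ee_rot: [-0.048, 0.999, -0.001, 0.0]
contact_force: [-0.5, -8.0, 6.9]
gripper_width: 11.6
```

Emit:
servo_tool(
  rows=[
    {"x":0,"y":0.3,"z":0,"turn":0,"fingers":0},
    {"x":0,"y":0.3,"z":0,"turn":0,"fingers":0},
    {"x":0,"y":0.4,"z":0,"turn":0,"fingers":0},
    {"x":0,"y":0,"z":0,"turn":0,"fingers":0},
  ],
)

```text
clock: 11.8
position: [580.8, 128.6, 106.2]
ee_rot: [-0.048, 0.999, -0.001, -0.0]
contact_force: [-0.6, -7.4, 8.3]
gripper_width: 11.2
```

Run:
```python
from al import *
s,_=st();p=s["position"]-O;print("tcp guide",p@ax,p@ay)
m=arm.camera_model("wrist")
im,d=arm.get_image("wrist");cv2.imwrite("pics/w9.png",im[:,:,::-1]);np.save("pics/w9_i.npy",im);np.save("pics/w9_p.npy",m["pose"])
cv2.imwrite("pics/w9c.png",cv2.resize(im[320:440,280:440,::-1],None,fx=5,fy=5,interpolation=cv2.INTER_CUBIC))
for x in (45,50,55): print(x,proj(m,O+x*ax-30*ay+[0,0,129]),proj(m,O+x*ax-30*ay+[0,0,99]))
```

```text
t 11.8 p [580.82 128.64 106.23] yaw_y 95.49 tilt [-0. -0.] F [-0.64 -7.41  8.25] w 11.2 q [ 0.49  0.45 -0.23  0.   -0.89 -1.97]
tcp guide 25.131001582148553 -0.26554596810574826
45 [[371.92 404.09]] [[363.75 358.49]]
50 [[384.12 404.09]] [[373.97 358.49]]
55 [[396.32 404.1 ]] [[384.2  358.49]]
```

View pics/w9.png

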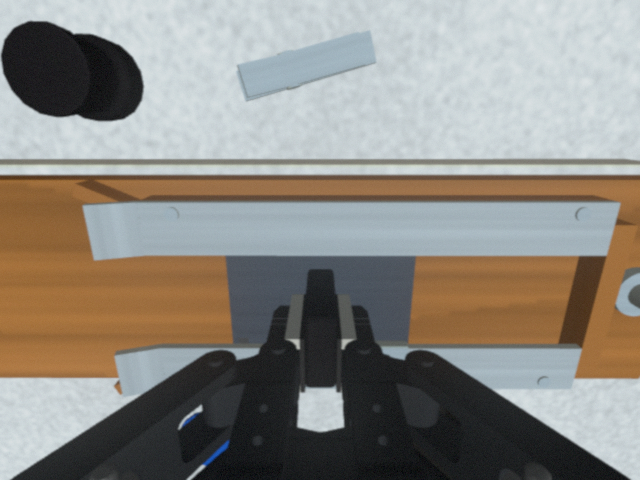

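View pics/w9c.png

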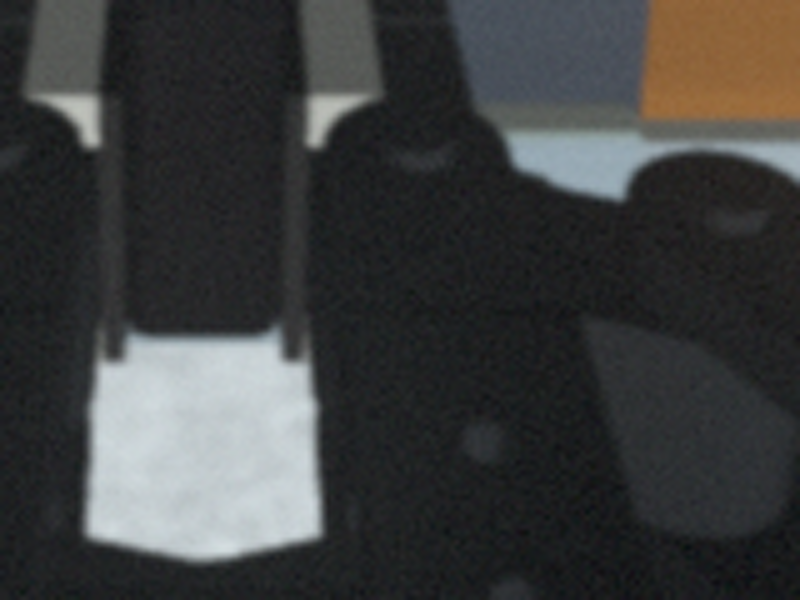

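The bump shows clearly: Fy went from -1.5 to -8 N between TCP x = 11.5 and 15 along the guide. That puts the plunger at about 50-55, in line with vision. The ball is now riding on the plate. Advancing 14 mm, then feeling in 1 mm steps.

Emit:
servo_tool(
  rows=[
    {"x":0,"y":0.4,"z":0,"turn":0,"fingers":0},
    {"x":0,"y":0.4,"z":0,"turn":0,"fingers":0},
    {"x":0,"y":0.4,"z":0,"turn":0,"fingers":0},
    {"x":0,"y":0.2,"z":0,"turn":0,"fingers":0},
    {"x":0,"y":0,"z":0,"turn":0,"fingers":0},
  ],
)

```text
clock: 12.27
position: [579.3, 142.4, 106.2]
ee_rot: [-0.048, 0.999, -0.001, -0.001]
contact_force: [-2.0, -8.4, 8.1]
gripper_width: 11.3
```

Emit:
servo_tool(
  rows=[
    {"x":0,"y":0.2,"z":0,"turn":0,"fingers":0},
    {"x":0,"y":0,"z":0,"turn":0,"fingers":0},
  ],
)

```text
clock: 12.43
position: [579.1, 144.3, 106.2]
ee_rot: [-0.048, 0.999, -0.001, -0.001]
contact_force: [-1.0, -7.7, 8.5]
gripper_width: 11.3
```

Emit:
servo_tool(
  rows=[
    {"x":0,"y":0.1,"z":0,"turn":0,"fingers":0},
    {"x":0,"y":0,"z":0,"turn":0,"fingers":0},
  ],
)

```text
clock: 12.6
position: [579.0, 145.1, 106.2]
ee_rot: [-0.048, 0.999, -0.001, -0.001]
contact_force: [-1.9, -9.1, 7.5]
gripper_width: 10.7
```

Emit:
servo_tool(
  rows=[
    {"x":0,"y":0.1,"z":0,"turn":0,"fingers":0},
    {"x":0,"y":0,"z":0,"turn":0,"fingers":0},
  ],
)

```text
clock: 12.77
position: [578.9, 146.1, 106.2]
ee_rot: [-0.048, 0.999, -0.001, -0.001]
contact_force: [-1.6, -8.1, 8.9]
gripper_width: 11.2
```

Emit:
servo_tool(
  rows=[
    {"x":0,"y":0.1,"z":0,"turn":0,"fingers":0},
    {"x":0,"y":0,"z":0,"turn":0,"fingers":0},
  ],
)

```text
clock: 12.93
position: [578.8, 147.1, 106.2]
ee_rot: [-0.048, 0.999, -0.001, -0.001]
contact_force: [-2.1, -7.8, 8.0]
gripper_width: 11.0
```

Run:
```python
from al import *
s,_=st();p=s["position"]-O;print("tcp guide",p@ax,p@ay)
im,d=arm.get_image("top");cv2.imwrite("pics/t10.png",cv2.resize(im[150:260,150:350,::-1],None,fx=4,fy=4,interpolation=cv2.INTER_CUBIC))
im,d=arm.get_image("side");np.save("pics/s10_i.npy",im);cv2.imwrite("pics/s10.png",cv2.resize(im[200:340,220:360,::-1],None,fx=4,fy=4,interpolation=cv2.INTER_CUBIC))
```

```text
t 12.93 p [578.81 147.09 106.22] yaw_y 95.46 tilt [-0. -0.] F [-2.08 -7.82  8.  ] w 11.0 q [ 0.52  0.45 -0.23  0.   -0.89 -2.  ]
tcp guide 43.6926851185355 -0.06445842024521191
```

View pics/t10.png

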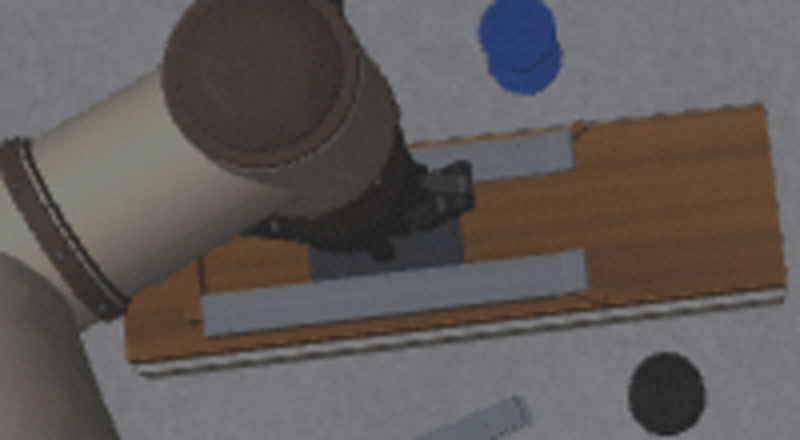

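View pics/s10.png

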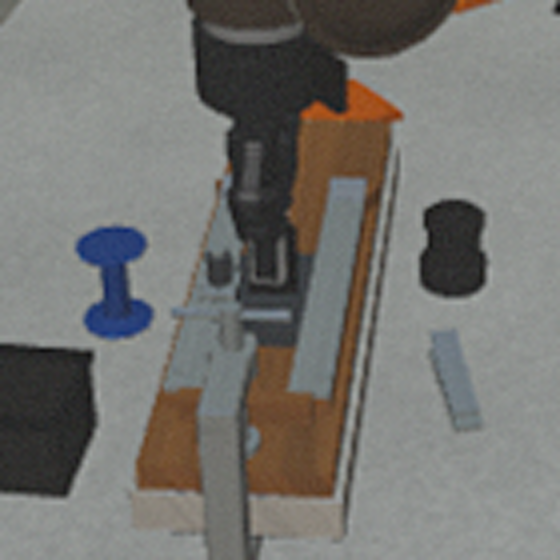

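The top view shows the plate's ends between the lips, at cols ~311 and 462 in the crop. The side view shows it flat, with the post beside the gripper. Continuing in 1 mm steps.

Emit:
servo_tool(
  rows=[
    {"x":0,"y":0.1,"z":0,"turn":0,"fingers":0},
    {"x":0,"y":0,"z":0,"turn":0,"fingers":0},
  ],
)

```text
clock: 13.2
position: [578.7, 148.1, 106.2]
ee_rot: [-0.048, 0.999, -0.001, -0.001]
contact_force: [-1.0, -6.8, 8.5]
gripper_width: 11.3
```

Emit:
servo_tool(
  rows=[
    {"x":0,"y":0.1,"z":0,"turn":0,"fingers":0},
    {"x":0,"y":0,"z":0,"turn":0,"fingers":0},
  ],
)

```text
clock: 13.37
position: [578.6, 149.1, 106.2]
ee_rot: [-0.048, 0.999, -0.001, -0.001]
contact_force: [-0.7, -7.6, 8.5]
gripper_width: 11.0
```

Emit:
servo_tool(
  rows=[
    {"x":0,"y":0.1,"z":0,"turn":0,"fingers":0},
    {"x":0,"y":0,"z":0,"turn":0,"fingers":0},
  ],
)

```text
clock: 13.53
position: [578.5, 150.1, 106.2]
ee_rot: [-0.048, 0.999, -0.001, -0.001]
contact_force: [-0.6, -7.4, 9.1]
gripper_width: 11.1
```

Emit:
servo_tool(
  rows=[
    {"x":0,"y":0.1,"z":0,"turn":0,"fingers":0},
    {"x":0,"y":0,"z":0,"turn":0,"fingers":0},
  ],
)

```text
clock: 13.7
position: [578.4, 151.3, 106.2]
ee_rot: [-0.048, 0.999, -0.001, -0.001]
contact_force: [-1.8, -6.9, 7.8]
gripper_width: 11.3
```

Run:
```python
from al import *
s,_=st();p=s["position"]-O;print("tcp guide",p@ax,p@ay)
m=arm.camera_model("top")
# previous top view (tcp x=43.7): plate ends hand-read vs plunger from first top view
q=ray(m,np.array([[311,280],[462,262]])/4+[150,150],93)-O
print("plate ends",q@ax,"mid",(q@ax).mean(),"len",np.ptp(q@ax))
q=ray(m,np.array([[346,109]])/3.9+[150,165],129)-O;print("plunger",q@ax,q@ay)
im=np.load("pics/top0_i.npy");cv2.imwrite("pics/c11.png",cv2.resize(im[180:212,222:262,::-1],None,fx=14,fy=14,interpolation=cv2.INTER_CUBIC))
```

```text
t 13.7 p [578.43 151.28 106.22] yaw_y 95.47 tilt [-0. -0.] F [-1.76 -6.88  7.76] w 11.3 q [ 0.53  0.45 -0.22  0.   -0.89 -2.  ]
tcp guide 47.89630517803048 -0.08617525769468046
plate ends [86.09 -2.53] mid 41.779379805984675 len 88.61166027383976
plunger [49.66] [-29.77]
```

View pics/c11.png

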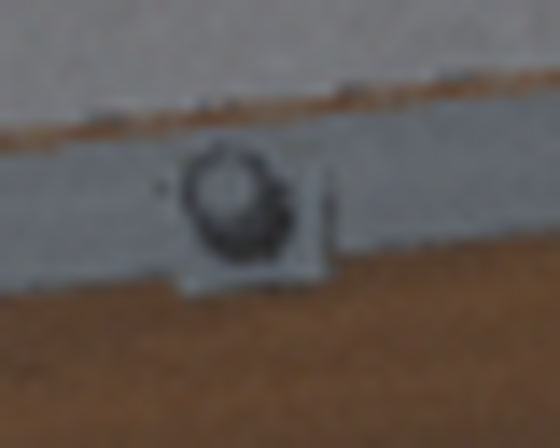

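Emit:
servo_tool(
  rows=[
    {"x":0,"y":0.1,"z":0,"turn":0,"fingers":0},
    {"x":0,"y":0,"z":0,"turn":0,"fingers":0},
  ],
)

```text
clock: 13.87
position: [578.4, 152.5, 106.2]
ee_rot: [-0.048, 0.999, -0.001, -0.0]
contact_force: [-1.8, -6.6, 9.3]
gripper_width: 10.9
```

Emit:
servo_tool(
  rows=[
    {"x":0,"y":0.05,"z":0,"turn":0,"fingers":0},
    {"x":0,"y":0,"z":0,"turn":0,"fingers":0},
  ],
)

```text
clock: 14.03
position: [578.3, 153.1, 106.2]
ee_rot: [-0.048, 0.999, -0.001, -0.0]
contact_force: [-1.4, -7.2, 7.7]
gripper_width: 11.6
```

Emit:
servo_tool(
  rows=[
    {"x":0,"y":0.05,"z":0,"turn":0,"fingers":0},
    {"x":0,"y":0,"z":0,"turn":0,"fingers":0},
  ],
)

```text
clock: 14.2
position: [578.3, 153.7, 106.2]
ee_rot: [-0.048, 0.999, -0.001, -0.0]
contact_force: [-1.1, -6.4, 7.8]
gripper_width: 11.0
```

Emit:
servo_tool(
  rows=[
    {"x":0,"y":0.05,"z":0,"turn":0,"fingers":0},
    {"x":0,"y":0,"z":0,"turn":0,"fingers":0},
  ],
)

```text
clock: 14.37
position: [578.3, 154.3, 106.2]
ee_rot: [-0.048, 0.999, -0.001, -0.0]
contact_force: [-2.0, -4.9, 7.7]
gripper_width: 11.0
```

The drag is easing (-8 to -4.9 N) and the tool moves a little more than commanded, so the ball is starting into the notch. Half-millimetre steps from here.

Emit:
servo_tool(
  rows=[
    {"x":0,"y":0.05,"z":0,"turn":0,"fingers":0},
    {"x":0,"y":0,"z":0,"turn":0,"fingers":0},
  ],
)

```text
clock: 14.53
position: [578.3, 154.9, 106.2]
ee_rot: [-0.048, 0.999, -0.001, -0.0]
contact_force: [-0.9, -6.0, 7.9]
gripper_width: 11.5
```

Emit:
servo_tool(
  rows=[
    {"x":0,"y":0.05,"z":0,"turn":0,"fingers":0},
    {"x":0,"y":0,"z":0,"turn":0,"fingers":0},
  ],
)

```text
clock: 14.7
position: [578.3, 155.5, 106.2]
ee_rot: [-0.048, 0.999, -0.001, -0.0]
contact_force: [-2.3, -5.6, 8.4]
gripper_width: 11.2
```

Emit:
servo_tool(
  rows=[
    {"x":0,"y":0.05,"z":0,"turn":0,"fingers":0},
    {"x":0,"y":0,"z":0,"turn":0,"fingers":0},
  ],
)

```text
clock: 14.87
position: [578.3, 156.0, 106.2]
ee_rot: [-0.048, 0.999, -0.001, -0.0]
contact_force: [-1.3, -4.8, 7.4]
gripper_width: 11.2
```

Emit:
servo_tool(
  rows=[
    {"x":0,"y":0.05,"z":0,"turn":0,"fingers":0},
    {"x":0,"y":0,"z":0,"turn":0,"fingers":0},
  ],
)

```text
clock: 15.03
position: [578.3, 156.5, 106.2]
ee_rot: [-0.048, 0.999, -0.001, -0.0]
contact_force: [-0.6, -5.0, 7.6]
gripper_width: 11.0
```

Emit:
servo_tool(
  rows=[
    {"x":0,"y":0.05,"z":0,"turn":0,"fingers":0},
    {"x":0,"y":0,"z":0,"turn":0,"fingers":0},
  ],
)

```text
clock: 15.2
position: [578.2, 156.8, 106.2]
ee_rot: [-0.048, 0.999, -0.001, -0.0]
contact_force: [-1.0, -5.7, 7.8]
gripper_width: 11.0
```

Emit:
servo_tool(
  rows=[
    {"x":0,"y":0.05,"z":0,"turn":0,"fingers":0},
    {"x":0,"y":0,"z":0,"turn":0,"fingers":0},
  ],
)

```text
clock: 15.37
position: [578.2, 157.0, 106.2]
ee_rot: [-0.048, 0.999, -0.001, -0.0]
contact_force: [0.3, -6.9, 7.8]
gripper_width: 11.3
```

Motion per 0.5 mm command fell from 0.6 to 0.5, 0.3 and then 0.2, and resistance is rising. The notch centre seems to be near y = 156.6. One more step to confirm the ball is holding.

Emit:
servo_tool(
  rows=[
    {"x":0,"y":0.05,"z":0,"turn":0,"fingers":0},
    {"x":0,"y":0,"z":0,"turn":0,"fingers":0},
  ],
)

```text
clock: 15.53
position: [578.2, 157.1, 106.2]
ee_rot: [-0.048, 0.999, -0.001, -0.0]
contact_force: [0.1, -9.3, 7.4]
gripper_width: 11.5
```

Run:
```python
from al import *
s,_=st();p=s["position"]-O;print("tcp guide",p@ax,p@ay)
for n,r in (("top",(slice(150,260),slice(150,350))),("side",(slice(215,305),slice(240,340))),("wrist",(slice(0,480),slice(0,640)))):
    m=arm.camera_model(n);im,d=arm.get_image(n);np.save(f"pics/{n}12_i.npy",im)
    k={"top":4,"side":6,"wrist":1}[n];cv2.imwrite(f"pics/{n}12.png",cv2.convertScaleAbs(cv2.resize(im[r][...,::-1],None,fx=k,fy=k,interpolation=cv2.INTER_CUBIC),alpha=1.6 if n!="wrist" else 1))
```

```text
t 15.53 p [578.18 157.13 106.22] yaw_y 95.46 tilt [-0. -0.] F [ 0.15 -9.31  7.35] w 11.5 q [ 0.54  0.46 -0.22  0.   -0.9  -2.01]
tcp guide 53.74426086324959 -0.40914556192425844
```

View pics/side12.png

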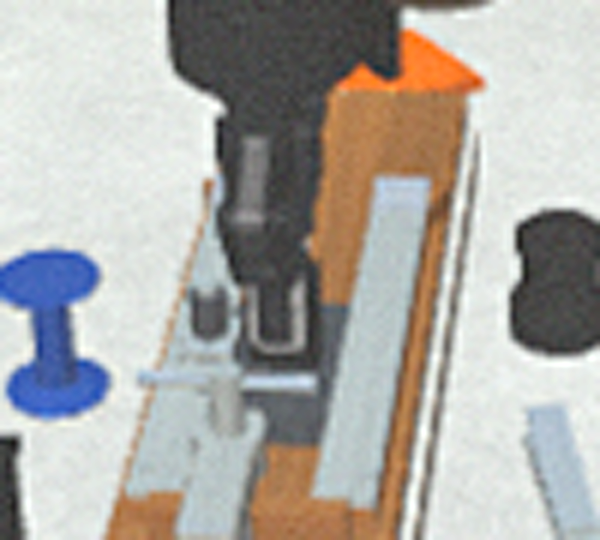

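View pics/top12.png

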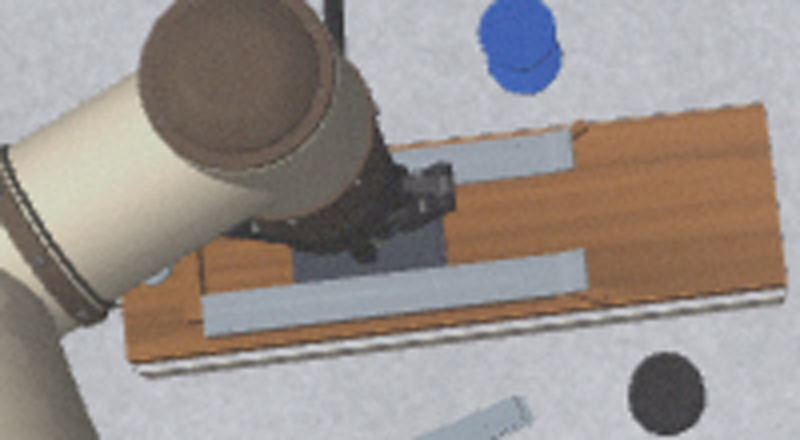

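View pics/wrist12.png

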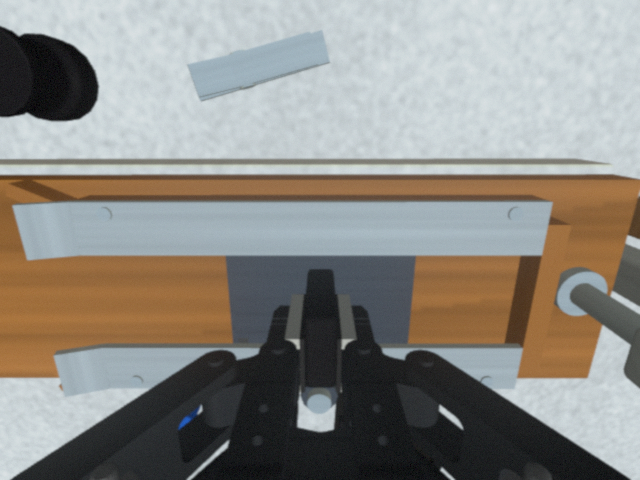

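The wrist view now shows the plunger's cap at about (318,401), right behind the fin (cols ~304-337), so the two look level. I'll measure that offset in this one image.

Run:
```python
from al import *
m=arm.camera_model("wrist");im=np.load("pics/wrist12_i.npy");g=cv2.cvtColor(im,cv2.COLOR_RGB2GRAY)
cv2.imwrite("pics/c13.png",cv2.convertScaleAbs(cv2.resize(im[255:435,270:370,::-1],None,fx=3.3,fy=3.3,interpolation=cv2.INTER_CUBIC),alpha=2.2))
cv2.imwrite("pics/c14.png",cv2.convertScaleAbs(cv2.resize(im[375:430,285:350,::-1],None,fx=9,fy=9,interpolation=cv2.INTER_CUBIC),alpha=1.2))
for r in (275,285,292): print(r,g[r,295:350])
for r in (396,400,404,408): print(r,g[r,295:345])
```

```text
275 [81 80 78 80 79 83 81 83 79 83 82 74 62 42 40 37 35 38 37 36 42 36 37 37
 39 38 41 40 39 38 41 39 37 37 37 32 38 41 56 74 80 83 82 84 84 80 83 83
 82 81 83 80 81 82 83]
285 [81 83 83 82 83 81 80 83 81 82 80 66 47 35 36 32 34 35 36 36 37 31 36 34
 32 33 35 38 33 30 30 39 37 34 32 34 38 36 42 61 78 84 79 80 81 85 85 80
 83 81 80 79 82 84 82]
292 [81 81 79 80 80 82 80 79 82 81 69 48 33 34 36 38 26 32 33 31 36 29 35 29
 32 37 32 30 30 37 36 31 30 35 32 30 32 32 36 46 60 76 79 80 81 81 80 82
 76 84 81 80 80 83 79]
396 [ 43  38  47  82 133 149 111  80  78  82  77  77  82  85  93 110 133 148
 152 159 161 161 161 161 159 161 160 161 160 154 146 135 127 116 108 103
  88  80  77  78  79  78  66  50  36  34  34  31  30  24]
400 [ 43  42  76 139 186 195 179 135  92  78  78  85 109 143 163 166 165 165
 166 166 164 166 166 166 165 166 165 164 166 165 163 165 166 164 162 141
 104  81  79  79  75  58  44  35  36  35  38  29  36  36]
404 [ 44  39  80 141 191 207 207 202 173 129 101 106 136 159 168 164 166 166
 166 165 163 166 163 164 166 166 165 167 163 164 165 163 167 164 166 150
 125  99 109 125 124  73  38  31  37  33  38  33  30  32]
408 [ 25  35  77 139 185 199 202 203 205 201 201 197 190 177 171 165 166 167
 167 166 167 167 167 169 169 167 165 167 165 165 165 167 164 171 174 188
 193 199 200 187 140  74  33  35  36  38  35  33  27  30]
```

View pics/c14.png

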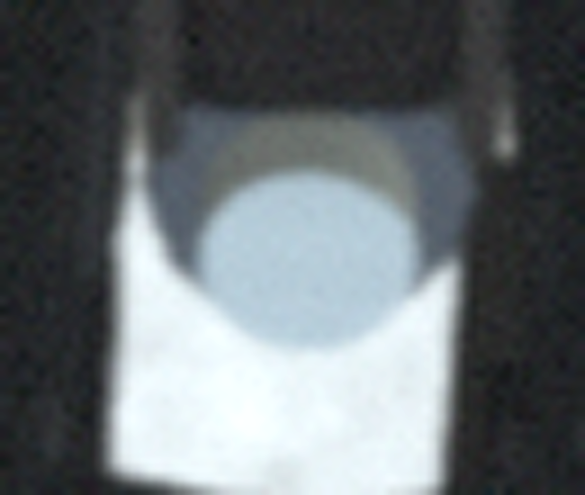

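View pics/c13.png

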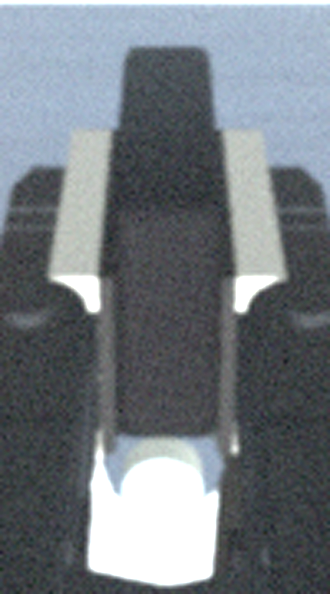

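Run:
```python
from al import *
m=arm.camera_model("wrist");s,M=st()
# rays -> tool-y coordinate of fin and plunger (same image)
def ty(px,z): return (M.T@(ray(m,px,z)[0]-s["position"]))[:2]
for n,px,z in (("fin near top",[320.2,285],130),("fin near top",[320.2,275],139),("fin far top",[320.9,384],139),("cap",[319.3,404],129),("cap",[319.3,404],132),("post rim",[320.0,396],126)): print(n,ty(px,z))
```

```text
t 15.68 p [578.17 157.12 106.21] yaw_y 95.46 tilt [-0. -0.] F [ 0.42 -9.15  8.09] w 11.5 q [ 0.54  0.46 -0.22  0.   -0.9  -2.01]
fin near top [24.4  -1.32]
fin near top [32.29 -1.32]
fin far top [-11.35  -1.08]
cap [-29.68  -1.71]
cap [-26.92  -1.7 ]
post rim [-28.31  -1.43]
```

In the same image the fin reads -1.1 to -1.3 mm and the plunger -1.4 to -1.7, so the fin is only ~0.4 mm past the plunger. That agrees with the rise in force. I'll relax the push by 0.8 mm and check the hold.

Emit:
servo_tool(
  rows=[
    {"x":0,"y":-0.08,"z":0,"turn":0,"fingers":0},
    {"x":0,"y":0,"z":0,"turn":0,"fingers":0},
    {"x":0,"y":0,"z":0,"turn":0,"fingers":0},
    {"x":0,"y":0,"z":0,"turn":0,"fingers":0},
  ],
)

```text
clock: 16.02
position: [578.2, 157.1, 106.2]
ee_rot: [-0.048, 0.999, -0.001, -0.0]
contact_force: [-0.5, -5.3, 6.7]
gripper_width: 11.3
```

Run:
```python
from al import *
s,M=st();p=s["position"]-O;print("tcp guide",p@ax,p@ay)
m=arm.camera_model("wrist");im,_=arm.get_image("wrist");g=cv2.cvtColor(im,cv2.COLOR_RGB2GRAY).astype(int)
print("fin row285",[c for c in range(297,350) if (g[285,c]<58)!=(g[285,c+1]<58)],"cap row400",[c for c in range(300,340) if (g[400,c]>122)!=(g[400,c+1]>122)])
cv2.imwrite("pics/c15.png",cv2.convertScaleAbs(cv2.resize(im[255:435,270:370,::-1],None,fx=3.3,fy=3.3,interpolation=cv2.INTER_CUBIC),alpha=1.6))
s,M=st()
im,_=arm.get_image("side");cv2.imwrite("pics/s15.png",im[:,:,::-1])
```

```text
t 16.02 p [578.19 157.06 106.19] yaw_y 95.47 tilt [-0. -0.] F [-0.52 -5.27  6.75] w 11.3 q [ 0.54  0.46 -0.22  0.   -0.89 -2.01]
tcp guide 53.67894468465449 -0.415517904538667
fin row285 [306, 333] cap row400 [302, 307, 330]
t 16.07 p [578.19 157.08 106.19] yaw_y 95.47 tilt [-0. -0.] F [-1.52 -5.51  7.82] w 11.1 q [ 0.54  0.46 -0.22  0.   -0.89 -2.01]
```

View pics/c15.png

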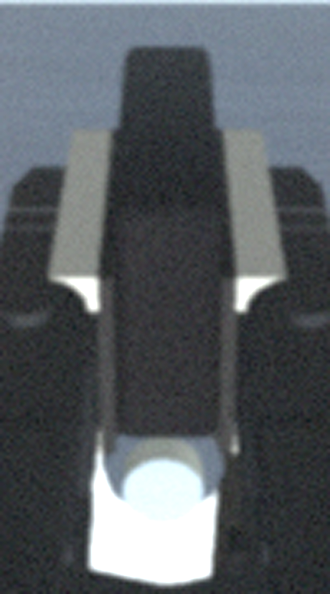

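View pics/s15.png

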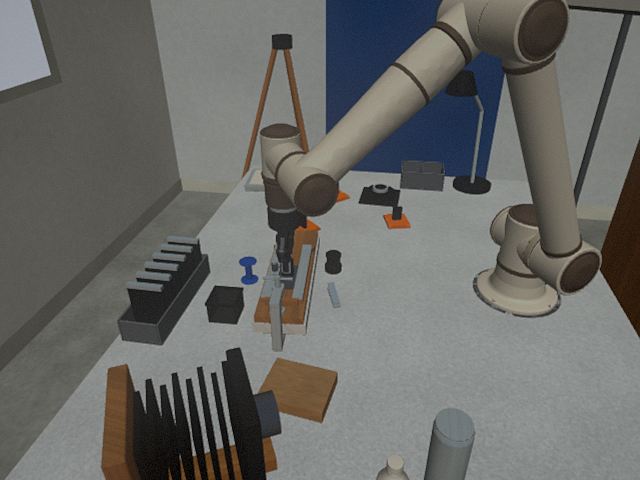

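The carriage stayed put when I relaxed the push 0.8 mm (TCP y 157.1, force down from -9.3 to -5.3 N). Fin and plunger cap are still level, at cols 320 and 319, and the bystanders look undisturbed. Handing in.

Run:
```python
from h import *
print(arm.job_done())
```

```text
the job is handed in; nothing more can be done
None
```

The carriage is in the guide with the ball in its notch and the fin still gripped. I handed the job in at about 16 s of the 51 s allowed; it reports no verdict.

I gripped the dark carriage by its fin, across the 12 mm thickness. I set it flat on the bed, slid it in under the lips past the ball's bump, and then felt for the notch in 0.5 mm steps. At the end I relaxed the push by 0.8 mm.

**Last checks:**
- **Fin and plunger:** the last measured wrist image put the fin about 0.4 mm past the plunger, against 2.5 mm allowed.
- **Ball in the notch:** drag eased as the ball went in and rose again past centre. The carriage did not move when I relaxed the push.
- **Height, tilt and yaw:** TCP height (106.2) and yaw (95.47°, against about 95.6° for the guide) fit a carriage lying flat. I saw no tilt.
- **Grip:** the fingers stopped on the fin at about 11 mm opening. I could not read the grip force itself.
- **Bystanders:** they look undisturbed in the side view; I did not measure them again.

**Disagreements:** before the carriage reached the plunger, views put the plunger at guide x 49 to 53. The notch was felt at a TCP reading of about 53, and a top view placed the carriage about 2 mm behind its TCP reading. I relied on the force and the final wrist image.

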